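# Clear and zero the hanging balance, then load a lot of cuff bracelets

## Task

The narrow cuff of the last lot still hangs on the balance's bar: take it off and stand it, open side down, in the middle of the grey felt pad. Then, with the bar empty, turn the knob on the balance's column until the pointer stands on the zero mark. After that lower every wide cuff that stands on the desk, open side down, over the bar so that all of them hang freely on it side by side, with the knob left at zero and the other things on the desk undisturbed.

Things in the scene. Friction and masses are not known exactly. Their poses are not given: they have to be found in the camera images.
- balance: Hanging balance, fixed to the worktop. Grey column 58 x 50 mm on a foot 76 x 90 x 18 mm; on its top, 151 mm up, a white dial with the zero knob. A level round steel bar leaves the column along the balance's own -x. Origin: underside, on the column's axis; z up.
- bar_top (a point): Point on the top line of the bar, 150 mm above the worktop, 120 mm from the column's axis; own x runs along the bar to the column. Bar: round, 14 mm thick (centre line 143 mm up), bare from 29 to 232 mm from the column's axis, then a black tip of the same thickness up to 238 mm, near the wall; nothing below or beside it.
- knob_grip (a point): Centre of the zero knob's black finger bar (36 x 13 mm, from 155 to 185 mm above the worktop; this point is 175 mm up, on the turning axis). The bar lies along this point's own x; the pointer (needle tip and white line) is at its -x end.
- zero_knob (a joint): Angle of knob and pointer, rad; 0 = pointer on the dial's long thick zero mark, on the side where the bar leaves the column; positive = counterclockwise from above. Range -1.6 to 1.6, friction 0.05 N m; stays where it is left.
- cuff0: Wide rigid brass cuff bracelet, 110 g, standing open side down: an upturned U 56 mm wide along own x, 52 mm high, 28 mm long along own y (a bar passes through it along y), wall 4 mm, edges beaded. Origin: centre of the underside. All wide cuffs are alike; may be absent.
- cuff0_mid (a point): Centre of cuff0, 26 mm above its underside. Above it the cuff is half-round; the sides are straight and parallel 10 to 24 mm above the underside; below, the ends turn inwards to heavy rolled lips 10 mm thick, 32 mm apart. The inner crown is 48 mm above the underside.
- cuff1: Wide rigid brass cuff bracelet, 110 g, standing open side down: an upturned U 56 mm wide along own x, 52 mm high, 28 mm long along own y (a bar passes through it along y), wall 4 mm, edges beaded. Origin: centre of the underside. All wide cuffs are alike; may be absent.
- cuff1_mid (a point): Centre of cuff1, 26 mm above its underside. Above it the cuff is half-round; the sides are straight and parallel 10 to 24 mm above the underside; below, the ends turn inwards to heavy rolled lips 10 mm thick, 32 mm apart. The inner crown is 48 mm above the underside.
- cuff2: Wide rigid brass cuff bracelet, 110 g, standing open side down: an upturned U 56 mm wide along own x, 52 mm high, 28 mm long along own y (a bar passes through it along y), wall 4 mm, edges beaded. Origin: centre of the underside. All wide cuffs are alike; may be absent.
- cuff2_mid (a point): Centre of cuff2, 26 mm above its underside. Above it the cuff is half-round; the sides are straight and parallel 10 to 24 mm above the underside; below, the ends turn inwards to heavy rolled lips 10 mm thick, 32 mm apart. The inner crown is 48 mm above the underside.
- cuff3: Wide rigid brass cuff bracelet, 110 g, standing open side down: an upturned U 56 mm wide along own x, 52 mm high, 28 mm long along own y (a bar passes through it along y), wall 4 mm, edges beaded. Origin: centre of the underside. All wide cuffs are alike; may be absent.
- cuff3_mid (a point): Centre of cuff3, 26 mm above its underside. Above it the cuff is half-round; the sides are straight and parallel 10 to 24 mm above the underside; below, the ends turn inwards to heavy rolled lips 10 mm thick, 32 mm apart. The inner crown is 48 mm above the underside.
- old_cuff: Narrow cuff, 80 g, the same U as the wide cuffs (56 mm wide along own x, 52 mm high) but only 21 mm long along own y; at the start it hangs on the bar. Origin: centre of its underside. Never knocked aside.
- old_cuff_mid (a point): Centre of the narrow cuff, 26 mm above its underside; sides and inner crown at the same heights as on the wide cuffs.
- pad: Grey felt pad, fixed to the worktop, 86 mm along own x, 66 mm along own y, 3 mm thick. Origin: centre of its underside.
- ring_box: Bystander: closed dark red velvet ring box 60 x 52 x 42 mm; origin at its underside. Leave it alone.
- coin_2: Bystander: silver coin-like disc 21 mm across, 8 mm high; origin at its underside. Leave it alone.
- weight_100: Bystander: brass weight with a knob, 24 mm across, 27 mm high, between balance and cuffs; origin at its underside. Leave it alone.
- loupe: Bystander: folding pocket magnifier 24 x 38 x 18 mm; origin at its underside. Leave it alone.

How it is judged:
On the way, in this order (a step that is already met when the one before it is completed fails the run):
1. the narrow cuff stands released on the pad, open side down, its centre within 25 mm of the pad's centre, and no cuff is on the bar (horizontal distance between old_cuff_mid and pad below 0.025 m and height (world z) of old_cuff_mid between 0.022 and 0.036 m and angle between old_cuff_mid's own z axis and vertical below 0.2 rad and linear speed of old_cuff below 0.03 m/s and contact force between old_cuff and the fingers below 0.05 N and height (world z) of each of cuff0_mid, cuff1_mid, cuff2_mid, cuff3_mid, old_cuff_mid below 0.09 m), for 0.3 s.
2. the pointer stands on zero (within 0.1 rad) while no cuff is on the bar yet (value of joint zero_knob between -0.1 and 0.1 rad and height (world z) of each of cuff0_mid, cuff1_mid, cuff2_mid, cuff3_mid, old_cuff_mid below 0.09 m), for 0.3 s.
At the end, for the whole second after the job is handed in: The narrow cuff stands upright on the pad, within 25 mm of its centre. Every wide cuff present hangs at rest with its crown on the bar's bare part (centre within 15 mm of the bar's line, 119 to 137 mm up, tilt below 1 rad). The pointer is within 0.1 rad of zero (value of joint zero_knob between -0.1 and 0.1 rad and horizontal distance between old_cuff_mid and pad below 0.025 m and height (world z) of old_cuff_mid between 0.022 and 0.036 m and angle between old_cuff_mid's own z axis and vertical below 0.2 rad and linear speed of each of old_cuff, cuff0, cuff1, cuff2, cuff3 below 0.03 m/s and x of cuff0_mid in the frame of balance between -0.23 and -0.03 m and y of cuff0_mid in the frame of balance between -0.015 and 0.015 m and z of cuff0_mid in the frame of balance between 0.119 and 0.137 m and angle between each of cuff0_mid, cuff1_mid, cuff2_mid, cuff3_mid's own z axis and vertical below 1 rad and contact force between each of cuff0, cuff1, cuff2, cuff3 and balance above 0.2 N and x of cuff1_mid in the frame of balance between -0.23 and -0.03 m and y of cuff1_mid in the frame of balance between -0.015 and 0.015 m and z of cuff1_mid in the frame of balance between 0.119 and 0.137 m and x of cuff2_mid in the frame of balance between -0.23 and -0.03 m and y of cuff2_mid in the frame of balance between -0.015 and 0.015 m and z of cuff2_mid in the frame of balance between 0.119 and 0.137 m and x of cuff3_mid in the frame of balance between -0.23 and -0.03 m and y of cuff3_mid in the frame of balance between -0.015 and 0.015 m and z of cuff3_mid in the frame of balance between 0.119 and 0.137 m); the robot touches nothing.
It fails at once if a bystander (ring box, coin, weight or magnifier) is moved more than 30 mm (distance of any of ring_box, coin_2, weight_100, loupe from where it was at the start of the episode above 0.03 m).
Of cuff0, cuff1, cuff2, cuff3 only 3 to 4 are there at a start; the rules pass over those that are not, and their reading is None.
At some moment in a run one of cuff0, cuff1, cuff2, cuff3 may be knocked a few centimetres aside while the robot is not near it.
It also fails if it takes over 210 s, if anything falls off the work surface, if the arm or the gripper's body presses on something with over 40 N, if the wrist force passes 120 N, or if a joint passes its speed limit or range.

## Robot

A 6-joint arm with a two-finger parallel gripper is mounted at the origin on the work surface; the furniture and walls round the work are solid. World frame = base frame: x ahead of the robot, y to its left, z up, the work surface at z = 0. Lengths are in m, angles in rad, forces in N, time in s.
With the tool pointing down it reaches from about 0.3 to 0.75 m from the base axis. Payload 8.5 kg.
Tool frame: the origin (TCP) lies at the very end of the fingers, on their centre line; the grasp point (between the pads) lies 19 mm behind it; z points along the fingers, x is the direction in which the jaws open and shut, and the axes are right-handed (so a half turn about z gives the same grasp; the last joint's range is limited). The gripper opens to 85 mm and grips with 20 to 120 N. Pads are 22 mm wide; open, the fingers measure 114 mm over their backs; the gripper's body (76 mm by 85 mm) begins 54 mm behind the grasp point. The pads swing forward as they close: fully open they stand 13 mm farther back than shut.
Start: joints at [1.006, 0.381, 1.297, -0, 1.464, -0.215], TCP at [0.188, 0.517, 0.231] pointing down, gripper open.
Joint ranges: [-3.11, 3.11], [-0.89, 2.33], [0.22, 2.48], [-1.42, 4.56], [0.17, 2.85], [-2.88, 2.88]. Speed limits (rad/s): [2.39, 2.39, 3.14, 3.14, 3.14, 3.14].

## Interface

Orientations are given as a unit quaternion [x, y, z, w].
In Python, from cell import * gives the robot as it stands. The module is installed in compiled form; this text tells all that it offers.
- The arm moves only by the shell command python3 -m jog 'ROWS'. ROWS is JSON, a list of rows, each a list of 3 entries, a list of its own where there are three numbers: the gripper command: -1 is shut, 1 is fully open, values between are in proportion, then the shift along the tool's x, y, z in m, then the turn, a rotation vector about the tool's x, y, z in rad. In form: [[grip, [tx, ty, tz], [wx, wy, wz]], ...]. A call has 1 to 5 rows; each row shifts and turns the commanded pose from where the row before left it, along the tool's axes as they then stand; what a row does not reach is not made up. A row lasts 1/8 s, in which the tool goes at most 62.5 mm and 10.7 degrees, less where a joint would pass 70% of its speed; a pose out of reach is approached as far as the arm can. A call with a gripper value outside its range is refused whole. The fingers move at their own pace and stop on an object; the grip force is fixed at half the most. Time passes only in rows, so rows that do not move let the fingers close. It gives the time, the measured TCP pose, the force and the opening at its end, in the units of the state.
- get_obs(): the state, without advancing time (a new reading comes with each control period).
- snapshot(name): name is "side" or "top"; returns (picture, depth): 384x512x3 uint8, red, green, blue; 384x512 float32, m along the optical axis (not along the pixel's ray), 0 where there is no reading.
- camera_params(name): a dict with "fx", "fy", "cx", "cy" (pixels), "k1" (the pictures are not rectified: a ray, as slopes to the right and down, at radius r is drawn at 1 + k1 r^2 times it, then the intrinsics apply), "pose" (4x4, takes a point from camera to world coordinates). Camera axes: x right, y up, looking along -z (the intrinsics and any distortion apply to the point x, -y, -z); pixel columns grow to the right and rows downward; lengths in m; the calibration is good to about 2 mm. A picture is of the moment at which its call begins. camera_params takes no time and is no camera call.
- close_job(): hands the job in, once; it reports no verdict.
The state is a dict: "t": time; "q": joint angles; "joint_vel": joint speeds; "tau": joint torques, N m; "ee_pos": TCP position; "eef_rot": TCP orientation; "wrist_force": force on the tool from outside, world axes, zero at the start; "ft_torque": the same for the moment, N m; "width": finger opening in m.
Only numpy, scipy, OpenCV 4.12 (cv2) and the standard library are available. Lean on these libraries where they do the work, as an engineer would, in place of code of your own. Each camera call takes 0.05 s, during which the arm holds its last target. There are 200 camera calls.

## Working session

There is one attempt and no reset: what is moved stays moved. The work goes in short steps, Python scripts to look and compute and a shell command to move; the robot and the scene stay as the last step left them, time stands still between calls to the robot, and variables do not carry over. Pictures are saved under pics/ and viewed, about 12 in all and at most 16, crops included, and the job is handed in when it is done.

```bash
mkdir -p pics
cat > h.py <<'E'
from cell import *
import numpy as np, cv2
def world(name,depth):
    c=camera_params(name);h,w=depth.shape
    u,v=np.meshgrid(np.arange(w),np.arange(h))
    x=(u-c["cx"])/c["fx"];y=(v-c["cy"])/c["fy"]
    xd,yd=x.copy(),y.copy()
    for _ in range(8):
        s=1+c["k1"]*(x*x+y*y);x=xd/s;y=yd/s
    P=np.stack([x*depth,-y*depth,-depth,np.ones_like(depth)],-1)
    return (P@np.array(c["pose"]).T)[...,:3]
def save(name,im,box=None,s=1):
    if box: im=im[box[1]:box[3],box[0]:box[2]]
    im=cv2.resize(im,None,fx=s,fy=s,interpolation=cv2.INTER_CUBIC)
    cv2.imwrite("pics/"+name,im[...,::-1])
E
python3 - <<'E'
from h import *
for n in("top","side"):
    im,d=snapshot(n);np.savez(f"{n}0.npz",im=im,W=world(n,d),d=d);save(n+"0.png",im,s=1.5)
    print(n,np.round(np.array(camera_params(n)["pose"]),2).tolist(),{k:v for k,v in camera_params(n).items() if k!='pose'})
print(get_obs())
E
```

```text
top [[0.04, 0.98, -0.2, 0.24], [-1.0, 0.04, -0.0, 0.34], [0.01, 0.2, 0.98, 1.0], [0.0, 0.0, 0.0, 1.0]] {'fx': 426.28091595307944, 'fy': 426.28091595307944, 'cx': 260.3217916077063, 'cy': 189.8835824692825, 'k1': -0.13464050084491785}
side [[0.99, 0.07, -0.12, 0.24], [-0.15, 0.58, -0.8, -0.7], [0.01, 0.81, 0.59, 0.88], [0.0, 0.0, 0.0, 1.0]] {'fx': 476.38630897728757, 'fy': 476.38630897728757, 'cx': 258.45350817642645, 'cy': 187.26945817042449, 'k1': -0.13366275570446112}
{'t': 0.1, 'q': array([ 1.00569909e+00,  3.81179131e-01,  1.29815267e+00,  4.04777896e-06,
        1.46360394e+00, -2.15277704e-01]), 'joint_vel': array([ 2.79396975e-03,  1.20037234e-03, -4.81380754e-03, -2.16143195e-05,
       -1.88400518e-04,  1.30967540e-04]), 'tau': array([ 4.35026668e-03, -4.49225736e+01, -2.31656957e+01, -1.29070613e-04,
        3.65610278e-03,  7.89605821e-06]), 'ee_pos': array([0.18835104, 0.51647327, 0.23075729]), 'eef_rot': array([ 8.19368073e-01,  5.73267398e-01, -6.20556318e-04,  2.56690573e-04]), 'wrist_force': array([ 0.10133613, -0.12493573, -0.01143829]), 'ft_torque': array([ 0.00327705,  0.00571438, -0.02542702]), 'width': 0.08561891040503848}
```

View pics/top0.png

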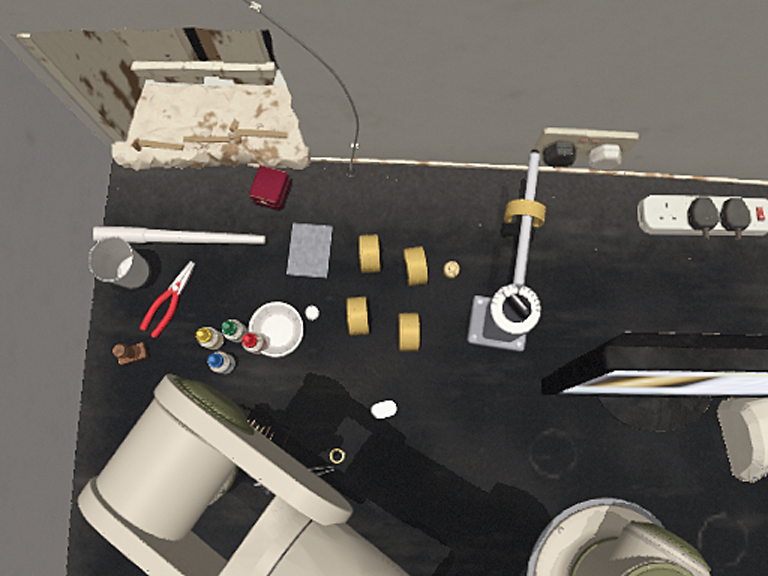

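View pics/side0.png

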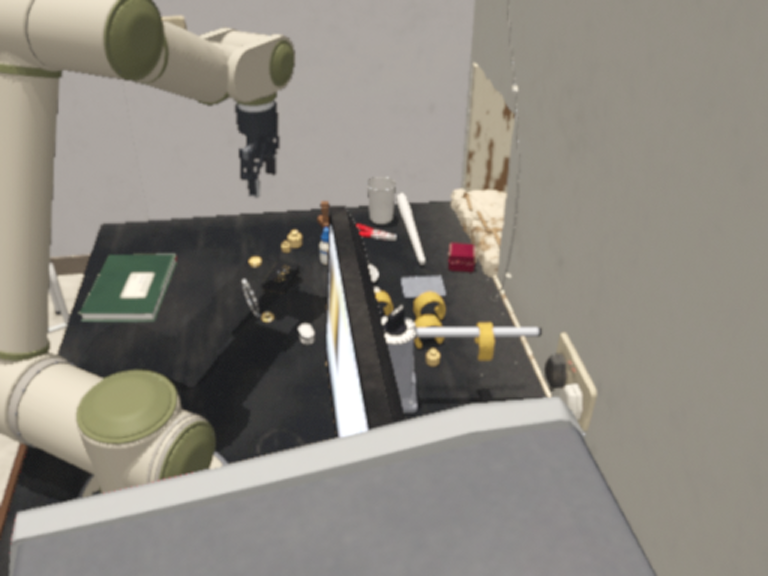

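Top view (in 1.5x pixels): four wide cuffs at (369,253), (416,266), (358,316) and (409,331). The narrow cuff is at (526,213) on the bar, which runs from (520,285) to (535,155). The knob is at (517,305), the pad at (310,250) and the weight at (452,269). The side view shows the bar clearly.

```bash
cat >> h.py <<'E'
def cuffs(im,W):
    hsv=cv2.cvtColor(im,cv2.COLOR_RGB2HSV)
    m=((hsv[...,0]>15)&(hsv[...,0]<32)&(hsv[...,1]>90)&(hsv[...,2]>60)).astype(np.uint8)
    n,l,st,ce=cv2.connectedComponentsWithStats(m)
    out=[]
    for i in range(1,n):
        if st[i,4]<80: continue
        P=W[(l==i)];zt=np.percentile(P[:,2],97)
        T=P[P[:,2]>zt-0.016]   # crown part
        r=cv2.minAreaRect((T[:,:2]*1000).astype(np.float32))
        out.append((ce[i].round(1),st[i,4],round(zt,3),np.round(T.mean(0),4),np.round(r[0],1),np.round(r[1],1),round(r[2],1)))
    return out
E
python3 - <<'E'
from h import *
z=np.load("top0.npz");im,W=z["im"],z["W"]
for c in cuffs(im,W):print(*c)
# pad
hsv=cv2.cvtColor(im,cv2.COLOR_RGB2HSV)
def rect(m,s=1000):
    P=W[m];return cv2.minAreaRect((P[:,:2]*s).astype(np.float32)),P.mean(0).round(4),m.sum()
vv,uu=np.mgrid[:384,:512]
b=lambda x0,y0,x1,y1:(uu>x0/1.5)&(uu<x1/1.5)&(vv>y0/1.5)&(vv<y1/1.5)
print("pad",rect(b(280,215,338,285)&(im.min(-1)>70)&(W[...,2]<.03)))
# bar top line
m=b(505,150,550,285)&(W[...,2]>.125)&(im.min(-1)>110)&(hsv[...,1]<60)
P=W[m];
for lo in np.arange(.4,.7,.03):
    q=P[(P[:,0]>lo)&(P[:,0]<lo+.03)]
    if len(q)>5:print("bar",q.mean(0).round(4),np.percentile(q[:,2],95).round(4),len(q))
print(cv2.fitLine(P[:,:2].astype(np.float32),cv2.DIST_HUBER,0,0.001,0.001).ravel())
m=b(480,280,545,340)&(W[...,2]>.14)&(W[...,2]<.16)
print("dial",rect(m),cv2.minEnclosingCircle((W[m][:,:2]*1000).astype(np.float32)))
m=b(480,280,545,340)&(W[...,2]>.172)
print("knob",rect(m),np.percentile(W[m][:,2],95))
print("weight",rect(b(440,255,465,285)&(im[...,0]>100)))
print("monitor",W[b(540,330,768,420)&(W[...,2]>.05)].min(0),W[b(540,330,768,420)&(W[...,2]>.05)].max(0))
save("crop0.png",im,(300,80,380,250),3.5)
E
```

```text
[105.7  96.1] 88 0.054 [0.6564 0.7383 0.049 ] [655.8 736.8] [79.7 10. ] 83.2
[350.2 140.2] 342 0.154 [0.5338 0.1602 0.1525] [401.9 255.7] [ 51.6 370.2] 53.5
[245.7 168.6] 345 0.053 [0.4884 0.3831 0.0591] [377.2 372.9] [283.2  29.3] 5.4
[276.9 176.7] 346 0.053 [0.4725 0.3107 0.055 ] [370.1 317.7] [ 37.  267.9] 86.2
[237.7 210.2] 347 0.053 [0.3906 0.3969 0.0543] [325.4 382. ] [187.8  32.2] 13.2
[272.4 220.8] 350 0.053 [0.3694 0.3173 0.0509] [316.5 321.8] [ 34.2 160.8] 85.7
[135.2 222.8] 87 0.084 [0.3428 0.616  0.0989] [289.4 488.4] [304.7  14.8] 67.4
[450.  254.2] 132 0.343 [0.2892 0.0073 0.336 ] [289.2   6.1] [17.  1.] 89.6
pad (((500.6750183105469, 483.16876220703125), (67.01643371582031, 89.52759552001953), 87.72245788574219), array([0.4994, 0.4829, 0.0022]), np.int64(954))
bar [0.4272 0.1735 0.1489] 0.1523 22
bar [0.4456 0.1706 0.1484] 0.1508 89
bar [0.475  0.1663 0.1474] 0.1503 87
bar [0.5045 0.1625 0.1478] 0.1512 90
bar [0.5299 0.1591 0.1487] 0.152 22
bar [0.5655 0.1542 0.148 ] 0.1512 86
bar [0.5952 0.1502 0.1481] 0.1514 84
bar [0.6158 0.1472 0.1471] 0.1503 30
[ 0.9914766  -0.13028514  0.5448047   0.15770184]
dial (((390.5262145996094, 176.3712615966797), (67.5650634765625, 67.89083862304688), 43.13029098510742), array([0.3904, 0.1777, 0.1514]), np.int64(690)) ((393.9633483886719, 176.28805541992188), 37.15544891357422)
knob (((311.07574462890625, 253.24598693847656), (34.688140869140625, 232.72882080078125), 46.57657241821289), array([0.3835, 0.1851, 0.2168]), np.int64(144)) 0.18741816869047048
weight (((475.615478515625, 252.67391967773438), (23.711307525634766, 23.69870376586914), 86.56493377685547), array([0.4739, 0.2535, 0.0168]), np.int64(95))
monitor [ 0.23764556 -0.2228186   0.05104617] [0.33340081 0.3449451  1.00486659]
```

View pics/crop0.png

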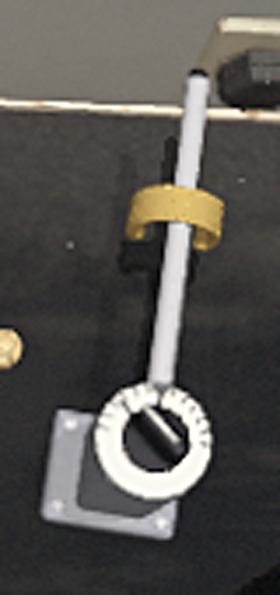

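The crop shows the knob's finger bar with its pointer end at up-left, about +45 to 50° from the bar's direction. Next I'll redo the numbers without the stray depth points.

```bash
cat > h2.py <<'E'
from h import *
def cuffs(im,W,zmin=0.025,zmax=0.16):
    hsv=cv2.cvtColor(im,cv2.COLOR_RGB2HSV)
    m=((hsv[...,0]>15)&(hsv[...,0]<32)&(hsv[...,1]>90)&(hsv[...,2]>50)&(W[...,2]<zmax)&(W[...,2]>zmin)&(W[...,0]>.3)&(W[...,1]<.56)&(W[...,1]>.1)).astype(np.uint8)
    n,l,st,ce=cv2.connectedComponentsWithStats(m)
    out=[]
    for i in range(1,n):
        if st[i,4]<80: continue
        P=W[(l==i)];zt=np.percentile(P[:,2],95)
        T=P[P[:,2]>zt-0.014]
        T=T[np.linalg.norm(T[:,:2]-np.median(T[:,:2],0),axis=1)<.032]
        r=cv2.minAreaRect((T[:,:2]*1000).astype(np.float32))
        # long side direction = cuff own x
        a=r[2] if r[1][0]>r[1][1] else r[2]+90
        a=(a+90)%180-90
        out.append((np.round(ce[i]*1.5),round(zt,3),"mean",np.round(T[:,:2].mean(0)*1000,1),"rect",np.round(r[0],1),np.round(r[1],1),"ownx heading deg",round(a,1)))
    return out
def toolmath():
    from scipy.spatial.transform import Rotation as R
    o=get_obs();return o,R.from_quat(o["eef_rot"])
def go(p,jaw):
    """world pos p, jaw heading deg (mod 180) -> tool-frame shift, turn about tool z for straight-down tool"""
    from scipy.spatial.transform import Rotation as R
    o,r=toolmath();M=r.as_matrix()
    h=np.degrees(np.arctan2(M[1,0],M[0,0]));d=(jaw-h+90)%180-90
    print("pos",o["ee_pos"].round(4),"jaw",round(h,2),"q6",o["q"][5].round(2),"tilt",M[:,2].round(4),"w",o["width"].round(4))
    print("shift tool axes BEFORE turn",(M.T@(np.array(p)-o["ee_pos"])).round(4),"turn wz",np.radians(-d).round(4),"deg",round(-d,1))
E
python3 - <<'E'
from h2 import *
z=np.load("top0.npz");im,W=z["im"],z["W"]
for c in cuffs(im,W):print(*c)
vv,uu=np.mgrid[:384,:512]
m=(uu>322)&(uu<363)&(vv>187)&(vv<226)&(abs(W[...,2]-.151)<.008)&(im.min(-1)>120)&(abs(W[...,0]-.39)<.05)
print("dial",cv2.fitEllipse((W[m][:,:2]*1000).astype(np.float32)),cv2.minEnclosingCircle((W[m][:,:2]*1000).astype(np.float32)))
m=(uu>322)&(uu<363)&(vv>187)&(vv<226)&(W[...,2]>.175)&(W[...,2]<.195)
P=W[m]*1000;r=cv2.minAreaRect(P[:,:2].astype(np.float32));print("knob",r,P.mean(0),m.sum())
s=np.load("side0.npz");W2=s["W"];im2=s["im"]
for c in cuffs(im2,W2):print("side",*c)
E
```

```text
[525. 210.] 0.154 mean [535.1 159.3] rect [535.3 157.6] [49.6 23.4] ownx heading deg 82.2
[369. 251.] 0.053 mean [491.9 383.6] rect [494.1 383.8] [49.5 28.2] ownx heading deg 3.1
[416. 264.] 0.053 mean [474.3 310.4] rect [475.9 310.6] [47.3 29.7] ownx heading deg 10.6
[357. 314.] 0.052 mean [391.8 397.3] rect [392.5 397.4] [49.2 29.7] ownx heading deg 7.4
[409. 330.] 0.053 mean [370.1 317.3] rect [370.9 317.8] [48.6 29.7] ownx heading deg 2.6
dial ((391.43292236328125, 176.11036682128906), (56.4965705871582, 59.37279510498047), 88.38872528076172) ((393.1184387207031, 176.27684020996094), 36.42301559448242)
knob ((390.8480224609375, 177.74728393554688), (34.688140869140625, 13.059349060058594), 46.57657241821289) [390.28552345 177.85969328 183.46814729] 125
side [427. 300.] 0.053 mean [487.9 379.5] rect [490.1 379.5] [48.  31.6] ownx heading deg 2.9
side [427. 321.] 0.055 mean [472.6 309.2] rect [474.4 309.3] [43.3 29.4] ownx heading deg 12.2
side [485. 342.] 0.155 mean [532.3 145.4] rect [533.6 149.9] [41.3 22.6] ownx heading deg 84.2
```

Run:
```python
from h2 import *
go([.535,.159,.28],82.5)
W=np.load("top0.npz")["W"];W2=np.load("side0.npz")["W"]
for Wx in(W,W2):
    m=(Wx[...,0]>.2)&(Wx[...,0]<.36)&(Wx[...,1]>-.2)&(Wx[...,1]<.2)&(Wx[...,2]>.08)&(Wx[...,2]<.6)
    P=Wx[m];print("monitor z95",np.percentile(P[:,2],[50,90,98]),"y max",np.percentile(P[:,1],[90,99]),"x",np.percentile(P[:,0],[2,98]))
    m=(Wx[...,0]>.6)&(Wx[...,1]>-.1)&(Wx[...,1]<.4)&(Wx[...,2]>.2)&(Wx[...,2]<.5);P=Wx[m];print("wall",np.percentile(P[:,0],[1,20,50]) if len(P) else 0)
    m=(Wx[...,0]>.6)&(Wx[...,1]>-.0)&(Wx[...,1]<.2)&(Wx[...,2]>.02)&(Wx[...,2]<.2);P=Wx[m];print("sockets",np.percentile(P[:,0],[1,20,50]))
```

```text
Traceback (most recent call last):
  File "h2.py", line 26, in go
    print("pos",o["ee_pos"].round(4),"jaw",round(h,2),"q6",o["q"][5].round(2),"tilt",M[:,2].round(4),"w",o["width"].round(4))
                                                                                                         ^^^^^^^^^^^^^^^^
AttributeError: 'float' object has no attribute 'round'
```

```bash
sed -i 's/o\["width"\].round(4)/round(o["width"],4)/' h2.py
python3 - <<'E'
from h2 import *
go([.535,.159,.28],82.5)
W=np.load("top0.npz")["W"];W2=np.load("side0.npz")["W"]
for Wx in(W,W2):
    m=(Wx[...,0]>.2)&(Wx[...,0]<.36)&(Wx[...,1]>-.2)&(Wx[...,1]<.2)&(Wx[...,2]>.08)&(Wx[...,2]<.6)
    P=Wx[m];print("monitor z95",np.percentile(P[:,2],[50,90,98]),"y max",np.percentile(P[:,1],[90,99]),"x",np.percentile(P[:,0],[2,98]))
    m=(Wx[...,0]>.6)&(Wx[...,1]>-.1)&(Wx[...,1]<.4)&(Wx[...,2]>.2)&(Wx[...,2]<.5);P=Wx[m];print("wall",np.percentile(P[:,0],[1,20,50]) if len(P) else 0)
    m=(Wx[...,0]>.6)&(Wx[...,1]>-.0)&(Wx[...,1]<.2)&(Wx[...,2]>.02)&(Wx[...,2]<.2);P=Wx[m];print("sockets",np.percentile(P[:,0],[1,20,50]))
E
python3 -m jog '[[1,[0,0,-0.05],[0,0,0]],[1,[0,0,-0.02],[0,0,0]]]'
```

```text
pos [0.1884 0.5165 0.2308] jaw 69.96 q6 -0.22 tilt [-7.0e-04 -1.1e-03 -1.0e+00] w 0.0856
shift tool axes BEFORE turn [-0.2171  0.4482 -0.0491] turn wz -0.2189 deg -12.5
monitor z95 [0.36733326 0.40612808 0.40731133] y max [0.13745618 0.14125354] x [0.22650991 0.32976091]
wall [0.65928013 0.66049844 0.66124901]
sockets [0.61166108 0.6458586  0.66010127]
monitor z95 [0.38641364 0.40730596 0.40825608] y max [0.09518461 0.13005711] x [0.27531778 0.32921515]
wall [0.65722723 0.65861779 0.65942958]
sockets [0.60856963 0.63980344 0.65672738]
t: 0.35
ee_pos: [0.1887, 0.517, 0.3035]
eef_rot: [0.819, 0.573, 0.001, -0.001]
wrist_force: [-0.6, 0.2, -0.1]
width: 0.0856
```

```bash
python3 -m jog '[[1,[-0.0241,0.0498,0],[0,0,0]],[1,[-0.0241,0.0498,0],[0,0,0]],[1,[-0.0241,0.0498,0],[0,0,0]],[1,[-0.0241,0.0498,0],[0,0,0]],[1,[-0.0241,0.0498,0],[0,0,0]]]' && python3 -m jog '[[1,[-0.0241,0.0498,0],[0,0,0]],[1,[-0.0241,0.0498,0],[0,0,0]],[1,[-0.0241,0.0498,0],[0,0,-0.11]],[1,[-0.024,0.046,0],[0,0,-0.109]],[1,[0,0,0],[0,0,0]]]'
python3 - <<'E'
from h2 import *
go([.535,.159,.107],82.5)
print(get_obs()["q"].round(3))
im,d=snapshot("top");im2,d2=snapshot("side");W=world("top",d);W2=world("side",d2)
for w in(W,W2):
  for x in np.arange(.1,.6,.05):
    m=(abs(w[...,0]-x)<.012)&(abs(w[...,1]-x*.3)<.03)&(w[...,2]>.2)
    if m.sum():print(round(x,2),np.percentile(w[m][:,2],[3,50,97]).round(3),end=" | ")
  print()
save("a_top.png",np.hstack([im[60:300,150:420],im2[60:300,200:470]]),s=1.4)
E
```

```text
t: 0.98
ee_pos: [0.382, 0.3166, 0.3011]
eef_rot: [0.819, 0.573, -0.0, -0.0]
wrist_force: [0.5, 0.4, 0.1]
width: 0.0853
t: 1.6
ee_pos: [0.5375, 0.1623, 0.2999]
eef_rot: [0.753, 0.658, -0.001, -0.0]
wrist_force: [-0.4, -0.1, -0.0]
width: 0.0852
pos [0.5375 0.1623 0.2999] jaw 82.33 q6 -1.35 tilt [-1.9e-03 -5.0e-04 -1.0e+00] w 0.0852
shift tool axes BEFORE turn [-0.0035 -0.0017  0.1929] turn wz -0.003 deg -0.2
[ 0.083  0.365  1.125 -0.     1.653 -1.354]
0.3 [0.331 0.628 0.636] | 0.35 [0.604 0.616 0.623] | 0.4 [0.563 0.597 0.605] | 0.45 [0.577 0.591 0.593] | 0.5 [0.473 0.568 0.588] | 0.55 [0.596 0.598 0.6  ] | 
0.15 [0.593 0.638 0.676] | 0.2 [0.587 0.642 0.684] | 0.25 [0.576 0.615 0.645] | 0.3 [0.385 0.585 0.633] | 0.35 [0.538 0.586 0.62 ] | 0.4 [0.518 0.569 0.602] | 0.45 [0.589 0.592 0.595] | 0.5 [0.434 0.468 0.592] | 0.55 [0.401 0.596 0.601] |
```

View pics/a_top.png

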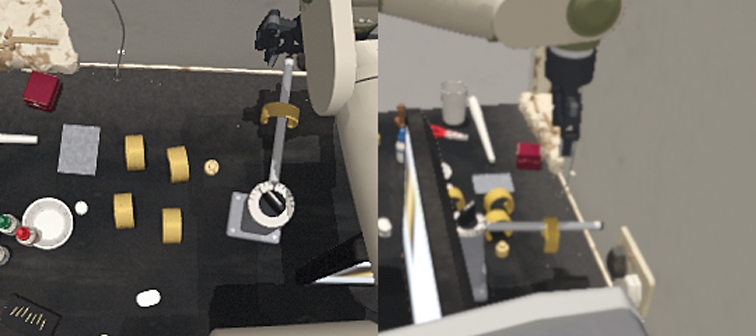

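The gripper is over the narrow cuff at (278,115) and the forearm passes above the monitor, whose top is at 0.407 m. I'll lower in stages and check the clearance.

```bash
python3 -m jog '[[1,[-0.0035,-0.0017,0.05],[0,0,-0.003]],[1,[0,0,0.05],[0,0,0]]]'
cat > clr.py <<'E'
from h2 import *
o=get_obs();print(o["q"].round(3),o["tau"].round(1))
for n in("top","side"):
  im,d=snapshot(n);w=world(n,d)
  for x in (.24,.27,.3,.33,.36,.4,.45):
    m=(abs(w[...,0]-x)<.008)&(w[...,1]>-.1)&(w[...,1]<.2)&(w[...,2]>.43)
    if m.sum()>5:print(x,"z",np.percentile(w[m][:,2],[1,10,98]).round(3),"y",np.percentile(w[m][:,1],[3,97]).round(3),end=" | ")
  print()
E
python3 clr.py; python3 -c "
from h2 import *
go([.535,.159,.107],82.5)"
```

```text
t: 1.95
ee_pos: [0.5325, 0.1625, 0.2007]
eef_rot: [0.751, 0.661, 0.001, 0.0]
wrist_force: [1.2, 0.2, -1.1]
width: 0.0854
[ 0.084  0.415  1.333  0.     1.392 -1.36 ] [  0.2 -50.5 -24.5  -0.    1.5  -0. ]
0.24 z [0.65  0.654 0.667] y [0.135 0.198] | 0.27 z [0.564 0.591 0.637] y [0.113 0.192] | 0.3 z [0.54  0.57  0.617] y [0.113 0.194] | 0.33 z [0.521 0.549 0.597] y [0.115 0.197] | 0.36 z [0.505 0.534 0.577] y [0.116 0.199] | 0.4 z [0.499 0.513 0.548] y [0.12  0.199] | 0.45 z [0.508 0.512 0.519] y [0.099 0.194] | 
0.24 z [0.551 0.581 0.669] y [0.058 0.17 ] | 0.27 z [0.527 0.546 0.636] y [0.072 0.132] | 0.3 z [0.506 0.525 0.615] y [0.091 0.137] | 0.33 z [0.485 0.504 0.593] y [0.093 0.137] | 0.36 z [0.464 0.482 0.572] y [0.096 0.14 ] | 0.4 z [0.437 0.455 0.542] y [0.091 0.142] | 0.45 z [0.431 0.443 0.513] y [0.094 0.198] | 
pos [0.5304 0.1623 0.1972] jaw 82.73 q6 -1.36 tilt [-9.7e-03 -7.0e-04 -1.0e+00] w 0.0855
shift tool axes BEFORE turn [-0.0025  0.0059  0.0902] turn wz 0.0041 deg 0.2
```

```bash
python3 -m jog '[[1,[-0.0025,0.0055,0.03],[0,0,0]],[1,[0,0,0.02],[0,0,0]],[1,[0,0,0],[0,0,0]]]'; python3 clr.py; python3 -c "
from h2 import *
go([.535,.159,.107],82.5)"
```

```text
t: 2.42
ee_pos: [0.5385, 0.159, 0.1523]
eef_rot: [0.751, 0.661, -0.0, -0.0]
wrist_force: [0.2, -0.9, 0.3]
width: 0.0852
[ 0.076  0.469  1.393  0.     1.28  -1.367] [ -0.2 -45.7 -20.   -0.   -0.2   0. ]
0.24 z [0.658 0.66  0.663] y [0.135 0.198] | 0.27 z [0.634 0.639 0.654] y [0.125 0.198] | 0.3 z [0.534 0.566 0.617] y [0.11  0.192] | 0.33 z [0.507 0.535 0.591] y [0.115 0.195] | 0.36 z [0.482 0.512 0.566] y [0.117 0.197] | 0.4 z [0.442 0.474 0.532] y [0.121 0.199] | 0.45 z [0.463 0.471 0.487] y [0.097 0.197] | 
0.24 z [0.559 0.575 0.664] y [0.056 0.176] | 0.27 z [0.524 0.546 0.655] y [0.059 0.161] | 0.3 z [0.498 0.517 0.615] y [0.088 0.134] | 0.33 z [0.47  0.49  0.588] y [0.091 0.134] | 0.36 z [0.446 0.466 0.562] y [0.093 0.136] | 0.4 z [0.433 0.443 0.528] y [0.096 0.139] | 0.45 z [0.432 0.441 0.488] y [0.09  0.196] | 
pos [0.5393 0.1589 0.1534] jaw 82.71 q6 -1.37 tilt [ 2.8e-03  3.0e-04 -1.0e+00] w 0.0851
shift tool axes BEFORE turn [-0.0005 -0.0044  0.0464] turn wz 0.0037 deg 0.2
```

```bash
python3 -m jog '[[1,[-0.0005,-0.0044,0.025],[0,0,0]],[1,[0,0,0.021],[0,0,0]],[1,[0,0,0],[0,0,0]]]'; python3 -m jog '[[-1,[0,0,0],[0,0,0]],[-1,[0,0,0],[0,0,0]],[-1,[0,0,0],[0,0,0]],[-1,[0,0,0],[0,0,0]],[-1,[0,0,0],[0,0,0]]]';python3 - <<'E'
from h2 import *
go([.535,.159,.107],82.5)
im,_=snapshot("top");im2,_=snapshot("side");save("b.png",np.hstack([im[80:230,280:400],im2[150:300,260:380]]),s=3)
E
```

```text
t: 2.9
ee_pos: [0.5342, 0.1586, 0.1059]
eef_rot: [0.751, 0.661, -0.0, -0.0]
wrist_force: [-0.0, 0.0, -0.5]
width: 0.0852
t: 3.52
ee_pos: [0.535, 0.1584, 0.1072]
eef_rot: [0.751, 0.661, 0.001, 0.001]
wrist_force: [-2.1, -1.0, 6.4]
width: 0.0549
pos [0.535  0.1584 0.1072] jaw 82.68 q6 -1.37 tilt [ 0.0031 -0.     -1.    ] w 0.0549
shift tool axes BEFORE turn [ 0.0006 -0.0001  0.0002] turn wz 0.0031 deg 0.2
```

View pics/b.png

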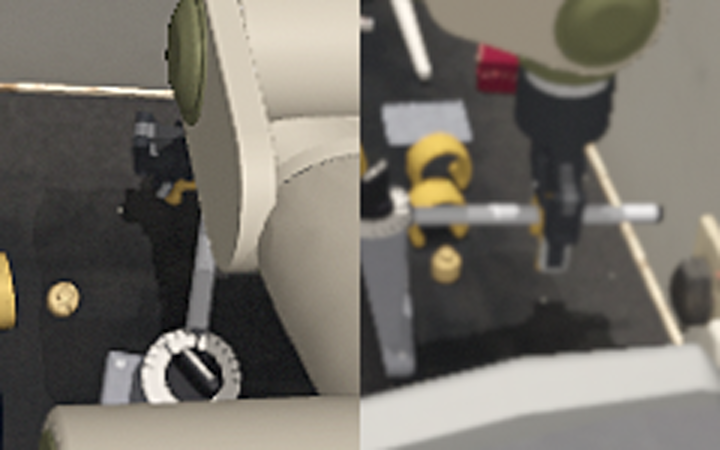

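```bash
python3 -m jog '[[-1,[0,0,-0.03],[0,0,0]],[-1,[0,0,-0.04],[0,0,0]],[-1,[0,0,-0.04],[0,0,0]],[-1,[0.04,-0.009,0],[0,0,0]],[-1,[0.053,-0.0125,0],[0,0,0]]]'; python3 -m jog '[[-1,[0.053,-0.0125,0],[0,0,0]],[-1,[0.053,-0.0125,0],[0,0,0]],[-1,[0.053,-0.0125,0],[0,0,0]],[-1,[0.053,-0.0125,0],[0,0,0]],[-1,[0.013,-0.0035,0],[0,0,0]]]'; python3 -m jog '[[-1,[0,0,0],[0,0,0]],[-1,[0,0,0],[0,0,0]]]';python3 - <<'E'
from h2 import *
go([.501,.483,.012],82.5)
im,d=snapshot("top");W=world("top",d);im2,d2=snapshot("side")
for c in cuffs(im,W,zmax=.3):print(*c)
save("c.png",np.hstack([im[80:260,150:380],im2[100:280,200:430]]),s=1.7)
E
```

```text
t: 4.25
ee_pos: [0.5251, 0.2538, 0.2168]
eef_rot: [0.752, 0.66, 0.001, 0.001]
wrist_force: [1.0, -0.4, -0.8]
width: 0.0548
t: 4.88
ee_pos: [0.4991, 0.4862, 0.2153]
eef_rot: [0.75, 0.662, 0.0, -0.0]
wrist_force: [0.3, -1.2, -0.7]
width: 0.0545
t: 5.12
ee_pos: [0.5009, 0.4821, 0.2158]
eef_rot: [0.751, 0.66, 0.0, 0.0]
wrist_force: [-0.7, -0.3, -0.2]
width: 0.055
pos [0.5009 0.4821 0.2158] jaw 82.6 q6 -0.85 tilt [ 3.e-04 -2.e-04 -1.e+00] w 0.055
shift tool axes BEFORE turn [ 1.000e-03 -1.000e-04  2.038e-01] turn wz 0.0017 deg 0.1
[419. 256.] 0.053 mean [482.8 305.2] rect [480.4 302.6] [46.  19.4] ownx heading deg 28.5
```

View pics/c.png

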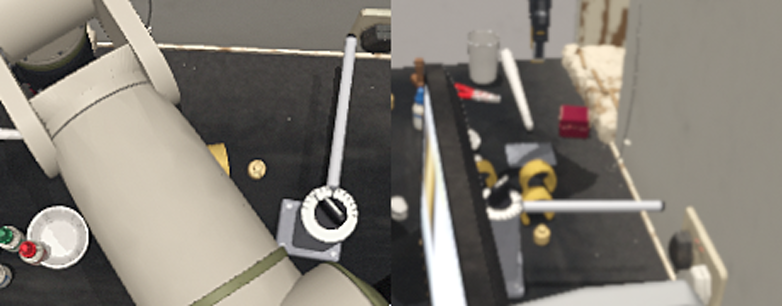

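The bar is now empty and the cuff is held out of view. Now I'll lower it onto the pad.

```bash
python3 -m jog '[[-1,[0,0,0.05],[0,0,0]],[-1,[0,0,0.05],[0,0,0]],[-1,[0,0,0.05],[0,0,0]],[-1,[0,0,0.035],[0,0,0]],[-1,[0,0,0],[0,0,0]]]'; python3 -m jog '[[-1,[0,0,0.008],[0,0,0]],[-1,[0,0,0],[0,0,0]]]'; python3 -m jog '[[-1,[0,0,0.005],[0,0,0]],[-1,[0,0,0],[0,0,0]]]';python3 -m jog '[[-1,[0,0,0.002],[0,0,0]],[-1,[0,0,0],[0,0,0]]]'
```

```text
t: 5.85
ee_pos: [0.4997, 0.4818, 0.0281]
eef_rot: [0.751, 0.66, -0.003, -0.0]
wrist_force: [-0.0, -1.0, -0.5]
width: 0.0548
t: 6.1
ee_pos: [0.5009, 0.4834, 0.0235]
eef_rot: [0.751, 0.66, 0.001, 0.0]
wrist_force: [-0.6, 0.7, -1.1]
width: 0.0546
t: 6.35
ee_pos: [0.5003, 0.4834, 0.0174]
eef_rot: [0.751, 0.661, -0.0, 0.0]
wrist_force: [-0.5, -0.1, -0.6]
width: 0.0546
t: 6.6
ee_pos: [0.5003, 0.4834, 0.0152]
eef_rot: [0.751, 0.661, -0.0, -0.0]
wrist_force: [0.5, 0.1, -0.8]
width: 0.0551
```

```bash
for i in 1 ; do python3 -m jog '[[-1,[0,0,0.003],[0,0,0]],[-1,[0,0,0],[0,0,0]]]'; python3 -m jog '[[-1,[0,0,0.002],[0,0,0]],[-1,[0,0,0],[0,0,0]]]';python3 -m jog '[[-1,[0,0,0.0015],[0,0,0]],[-1,[0,0,0],[0,0,0]]]'; done
```

```text
t: 6.85
ee_pos: [0.5002, 0.4833, 0.012]
eef_rot: [0.751, 0.661, -0.0, -0.0]
wrist_force: [0.3, -0.0, -0.8]
width: 0.0549
t: 7.1
ee_pos: [0.5003, 0.4833, 0.0101]
eef_rot: [0.751, 0.661, -0.0, -0.0]
wrist_force: [0.2, 0.1, -0.3]
width: 0.055
t: 7.35
ee_pos: [0.5004, 0.4834, 0.0091]
eef_rot: [0.751, 0.661, 0.0, 0.0]
wrist_force: [-0.9, 0.2, 1.6]
width: 0.0547
```

```bash
python3 -m jog '[[-1,[0,0,0.001],[0,0,0]],[-1,[0,0,0],[0,0,0]]]'; python3 -m jog '[[1,[0,0,0],[0,0,0]],[1,[0,0,0],[0,0,0]],[1,[0,0,0],[0,0,0]],[1,[0,0,0],[0,0,0]],[1,[0,0,0],[0,0,0]]]'; python3 -m jog '[[1,[0,0,-0.02],[0,0,0]],[1,[0,0,-0.05],[0,0,0]],[1,[0,0,-0.06],[0,0,0]],[1,[0,0,-0.06],[0,0,0]],[1,[0,0,-0.06],[0,0,0]]]'; python3 -c "
from h2 import *
go([.392,.1775,.30],-7.5+50)"
```

```text
t: 7.6
ee_pos: [0.5006, 0.4835, 0.009]
eef_rot: [0.751, 0.661, 0.0, 0.0]
wrist_force: [-2.0, -0.9, 7.8]
width: 0.0545
t: 8.22
ee_pos: [0.5004, 0.4834, 0.0078]
eef_rot: [0.751, 0.66, -0.0, -0.0]
wrist_force: [0.2, -0.9, -0.8]
width: 0.0852
t: 8.85
ee_pos: [0.5001, 0.4832, 0.26]
eef_rot: [0.751, 0.661, 0.0, 0.0]
wrist_force: [0.8, 0.1, 0.2]
width: 0.0854
pos [0.5001 0.4832 0.26  ] jaw 82.68 q6 -0.84 tilt [ 2.e-04  1.e-04 -1.e+00] w 0.0854
shift tool axes BEFORE turn [-0.3169 -0.0682 -0.0401] turn wz 0.7012 deg 40.2
```

```bash
python3 -m jog '[[1,[-0.03,-0.007,-0.02],[0,0,0]],[1,[-0.05,-0.0105,-0.02],[0,0,0]],[1,[-0.05,-0.0105,0],[0,0,0]],[1,[-0.05,-0.0105,0],[0,0,0]],[1,[-0.05,-0.0105,0],[0,0,0]]]'; python3 -m jog '[[1,[-0.05,-0.0105,0],[0,0,0]],[1,[-0.037,-0.0085,0],[0,0,-0.14]],[1,[0,0,0],[0,0,-0.16]],[1,[0,0,0],[0,0,-0.16]],[1,[0,0,0],[0,0,-0.16]]]';  python3 -m jog '[[1,[0,0,0],[0,0,-0.16]],[1,[0,0,0],[0,0,-0.161]],[1,[0,0,0],[0,0,0]]]';python3 - <<'E'
from h2 import *
go([.392,.1775,.162],136.6)
o=get_obs();print(o["q"].round(3))
im,d=snapshot("top");W=world("top",d);im2,d2=snapshot("side");W2=world("side",d2)
for c in cuffs(im,W):print(*c)
for w in(W,W2):
  for x in (.24,.27,.3,.33,.36,.4,.45):
    m=(abs(w[...,0]-x)<.008)&(w[...,1]>-.1)&(w[...,1]<.3)&(w[...,2]>.43)
    if m.sum()>5:print(x,"z",np.percentile(w[m][:,2],[1,10,98]).round(3),"y",np.percentile(w[m][:,1],[3,97]).round(3),end=" | ")
  print()
save("d.png",np.hstack([im[80:300,170:400],im2[60:280,200:430]]),s=1.7)
E
```

```text
t: 9.48
ee_pos: [0.4216, 0.26, 0.298]
eef_rot: [0.751, 0.661, 0.0, 0.0]
wrist_force: [0.6, -0.3, 0.4]
width: 0.0854
t: 10.1
ee_pos: [0.3924, 0.1775, 0.298]
eef_rot: [0.511, 0.859, 0.0, 0.0]
wrist_force: [-0.7, 0.7, -0.4]
width: 0.0855
t: 10.48
ee_pos: [0.3924, 0.1776, 0.2979]
eef_rot: [0.37, 0.929, 0.0, 0.0]
wrist_force: [0.7, 0.4, -0.9]
width: 0.0854
pos [0.3924 0.1776 0.2979] jaw 136.51 q6 -2.23 tilt [ 2.e-04  0.e+00 -1.e+00] w 0.0854
shift tool axes BEFORE turn [ 0.0003 -0.0004  0.1359] turn wz -0.0016 deg -0.1
[ 0.149  0.121  1.463 -0.     1.557 -2.234]
[306. 241.] 0.056 mean [500.8 482.6] rect [501.  483.9] [49.8 21. ] ownx heading deg 83.1
[369. 252.] 0.053 mean [491.4 383.7] rect [493.1 383.8] [51.6 28.2] ownx heading deg 3.2
[416. 264.] 0.053 mean [474.5 310.6] rect [475.9 310.5] [48.1 29.4] ownx heading deg 10.6
[357. 314.] 0.053 mean [392.  397.6] rect [392.2 397.4] [49.6 29.8] ownx heading deg 7.8
[409. 331.] 0.053 mean [370.2 317.2] rect [370.  317.8] [46.1 29.6] ownx heading deg 2.5
0.24 z [0.56  0.586 0.626] y [0.121 0.206] | 0.27 z [0.527 0.57  0.61 ] y [0.107 0.221] | 0.3 z [0.52  0.564 0.601] y [0.109 0.225] | 0.33 z [0.515 0.531 0.6  ] y [0.112 0.23 ] | 0.36 z [0.502 0.545 0.601] y [0.12  0.241] | 0.4 z [0.553 0.583 0.601] y [0.124 0.249] | 0.45 z [0.556 0.558 0.573] y [0.134 0.143] | 
0.24 z [0.529 0.546 0.625] y [0.102 0.149] | 0.27 z [0.52  0.539 0.609] y [0.097 0.207] | 0.3 z [0.517 0.53  0.601] y [0.101 0.211] | 0.33 z [0.516 0.527 0.601] y [0.105 0.217] | 0.36 z [0.432 0.452 0.601] y [0.11  0.218] | 0.4 z [0.434 0.454 0.601] y [0.106 0.222] | 0.45 z [0.538 0.544 0.569] y [0.122 0.127] |
```

View pics/d.png

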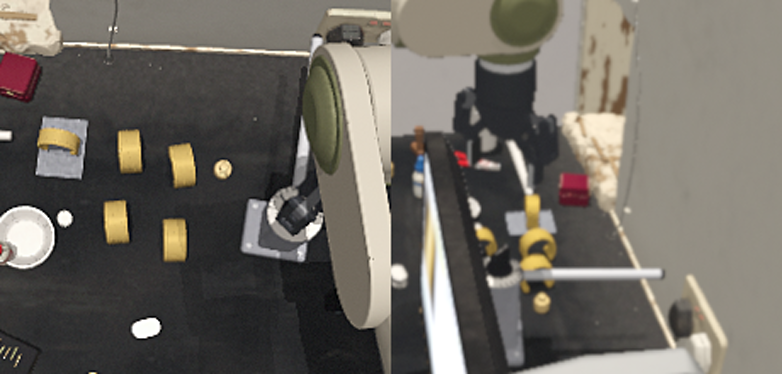

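The narrow cuff stands on the pad within 1 mm of its centre. A straight-down tool at the knob would bring the forearm too near the monitor, so I'll lean the tool 0.5 rad about its jaw axis, away from the monitor.

```bash
python3 -m jog '[[1,[0,0,0],[0.167,0,0]],[1,[0,0,0],[0.167,0,0]],[1,[0,0,0],[0.166,0,0]],[1,[0,0,0],[0,0,0]]]'; python3 -m jog '[[1,[0,0.024,0.0439],[0,0,0]],[1,[0,0.012,0.022],[0,0,0]],[1,[0,0,0],[0,0,0]]]'
python3 - <<'E'
from h2 import *
exec(open("clr.py").read().split("\n",1)[1])
go([.392,.1775,.164],136.6)
M=toolmath()[1].as_matrix();print(M.round(3))
E
```

```text
t: 11.08
ee_pos: [0.3932, 0.1784, 0.2962]
eef_rot: [0.358, 0.9, -0.231, -0.092]
wrist_force: [0.0, 0.4, 0.2]
width: 0.0854
t: 11.45
ee_pos: [0.3919, 0.1772, 0.2224]
eef_rot: [0.359, 0.9, -0.229, -0.092]
wrist_force: [-0.9, 1.0, 1.7]
width: 0.0851
[ 0.293  0.407  1.377 -0.245  1.794 -2.091] [  0.  -41.8 -19.4  -0.6   0.8   0.1]
0.24 z [0.608 0.619 0.647] y [0.128 0.198] | 0.27 z [0.586 0.594 0.61 ] y [0.163 0.199] | 0.3 z [0.562 0.569 0.587] y [0.17  0.199] | 0.33 z [0.536 0.545 0.562] y [0.178 0.2  ] | 0.36 z [0.487 0.494 0.534] y [0.175 0.2  ] | 0.4 z [0.519 0.52  0.524] y [0.192 0.2  ] | 
0.24 z [0.521 0.54  0.635] y [0.123 0.183] | 0.27 z [0.495 0.516 0.607] y [0.149 0.189] | 0.3 z [0.473 0.493 0.585] y [0.158 0.194] | 0.33 z [0.457 0.472 0.56 ] y [0.167 0.197] | 0.36 z [0.443 0.455 0.531] y [0.171 0.197] | 0.4 z [0.447 0.454 0.523] y [0.172 0.194] | 0.45 z [0.432 0.437 0.492] y [0.187 0.2  ] | 
pos [0.3928 0.1776 0.2241] jaw 136.53 q6 -2.09 tilt [-0.3269 -0.3467 -0.8792] w 0.0853
shift tool axes BEFORE turn [0.0006 0.0281 0.0531] turn wz -0.0012 deg -0.1
[[-0.726  0.605 -0.327]
 [ 0.688  0.638 -0.347]
 [-0.001 -0.477 -0.879]]
```

```bash
python3 -m jog '[[1,[0,0.0141,0.0266],[0,0,0]],[1,[0,0.014,0.0265],[0,0,0]],[1,[0,0,0],[0,0,0]]]'; python3 -m jog '[[-1,[0,0,0],[0,0,0]],[-1,[0,0,0],[0,0,0]],[-1,[0,0,0],[0,0,0]],[-1,[0,0,0],[0,0,0]],[-1,[0,0,0],[0,0,0]]]';  python3 -m jog '[[-1,[0,0,0],[0,0,0]],[-1,[0,0,0],[0,0,0]]]'; python3 clr.py
```

```text
t: 11.92
ee_pos: [0.3919, 0.1769, 0.1629]
eef_rot: [0.359, 0.9, -0.23, -0.092]
wrist_force: [-0.3, -1.3, 0.8]
width: 0.0853
t: 12.55
ee_pos: [0.3916, 0.1776, 0.1632]
eef_rot: [0.358, 0.9, -0.23, -0.092]
wrist_force: [-3.3, 4.8, 6.1]
width: 0.0118
t: 12.8
ee_pos: [0.3916, 0.1776, 0.1632]
eef_rot: [0.358, 0.9, -0.23, -0.092]
wrist_force: [-3.0, 4.3, 5.1]
width: 0.0119
[ 0.294  0.467  1.466 -0.24   1.65  -2.055] [ -2.1 -42.6 -18.3  -1.5   0.2  -0.1]
0.24 z [0.629 0.639 0.659] y [0.132 0.198] | 0.27 z [0.582 0.592 0.63 ] y [0.137 0.199] | 0.3 z [0.55  0.558 0.577] y [0.172 0.199] | 0.33 z [0.519 0.526 0.546] y [0.18  0.199] | 0.36 z [0.488 0.492 0.512] y [0.188 0.2  ] | 0.4 z [0.472 0.473 0.477] y [0.19 0.2 ] | 
0.24 z [0.506 0.531 0.657] y [0.111 0.172] | 0.27 z [0.477 0.499 0.617] y [0.132 0.189] | 0.3 z [0.447 0.468 0.571] y [0.159 0.193] | 0.33 z [0.432 0.446 0.539] y [0.167 0.195] | 0.36 z [0.432 0.439 0.504] y [0.176 0.196] | 0.4 z [0.431 0.435 0.478] y [0.179 0.196] | 0.45 z [0.431 0.432 0.446] y [0.198 0.2  ] |
```

```bash
python3 -m jog '[[-1,[0,0,0],[0,0.0647,0.1185]],[-1,[0,0,0],[0,0.0647,0.1185]],[-1,[0,0,0],[0,0.0647,0.1185]],[-1,[0,0,0],[0,0,0]]]'; python3 clr.py
```

```text
t: 13.4
ee_pos: [0.3921, 0.1766, 0.1632]
eef_rot: [0.533, 0.809, -0.207, -0.136]
wrist_force: [-1.0, -0.8, 6.0]
width: 0.0119
[ 0.205  0.478  1.445 -0.097  1.709 -1.761] [ -1.  -42.9 -18.2   0.1   0.6   0.4]
0.24 z [0.648 0.652 0.659] y [0.132 0.198] | 0.27 z [0.605 0.612 0.645] y [0.121 0.198] | 0.3 z [0.572 0.581 0.601] y [0.145 0.199] | 0.33 z [0.542 0.552 0.568] y [0.15  0.199] | 0.36 z [0.509 0.521 0.538] y [0.156 0.199] | 0.4 z [0.45  0.457 0.497] y [0.146 0.199] | 0.45 z [0.435 0.453 0.467] y [0.159 0.184] | 
0.24 z [0.528 0.564 0.66 ] y [0.088 0.17 ] | 0.27 z [0.498 0.52  0.643] y [0.097 0.149] | 0.3 z [0.468 0.488 0.598] y [0.129 0.169] | 0.33 z [0.438 0.458 0.564] y [0.135 0.175] | 0.36 z [0.432 0.446 0.534] y [0.141 0.183] | 0.4 z [0.431 0.438 0.494] y [0.141 0.19 ] | 0.45 z [0.431 0.434 0.467] y [0.152 0.17 ] |
```

```bash
python3 -m jog '[[-1,[0,0,0],[0,0.0647,0.1185]],[-1,[0,0,0],[0,0.0647,0.1185]],[-1,[0,0,0],[0,0,0]]]'; python3 clr.py; python3 -m jog '[[-1,[0,0,0],[0,0.0647,0.1185]],[-1,[0,0,0],[0,0.0647,0.1185]],[-1,[0,0,0],[0,0,0]],[-1,[0,0,0],[0,0,0]]]'
python3 - <<'E'
from h2 import *
go([.392,.1775,.164],82.5)
im,d=snapshot("top");im2,d2=snapshot("side")
save("e.png",np.hstack([im[80:300,250:400],im2[120:340,200:400]]),s=2)
E
```

```text
t: 13.88
ee_pos: [0.3924, 0.176, 0.1631]
eef_rot: [0.637, 0.73, -0.187, -0.162]
wrist_force: [0.6, -4.6, 5.2]
width: 0.0114
[ 0.144  0.472  1.456  0.002  1.713 -1.563] [  0.9 -43.  -17.6   1.3   0.8   0.4]
0.24 z [0.654 0.656 0.662] y [0.134 0.198] | 0.27 z [0.596 0.62  0.649] y [0.123 0.197] | 0.3 z [0.571 0.579 0.605] y [0.127 0.198] | 0.33 z [0.547 0.554 0.576] y [0.134 0.199] | 0.36 z [0.519 0.526 0.547] y [0.136 0.199] | 0.4 z [0.451 0.485 0.506] y [0.122 0.199] | 0.45 z [0.445 0.457 0.463] y [0.125 0.192] | 
0.24 z [0.536 0.57  0.662] y [0.072 0.176] | 0.27 z [0.506 0.531 0.649] y [0.078 0.133] | 0.3 z [0.475 0.496 0.603] y [0.11  0.153] | 0.33 z [0.443 0.467 0.572] y [0.114 0.156] | 0.36 z [0.432 0.447 0.543] y [0.117 0.161] | 0.4 z [0.431 0.438 0.503] y [0.115 0.168] | 0.45 z [0.431 0.435 0.464] y [0.121 0.172] | 
t: 14.48
ee_pos: [0.3924, 0.1753, 0.1631]
eef_rot: [0.729, 0.639, -0.164, -0.184]
wrist_force: [1.1, -11.1, 6.3]
width: 0.0116
pos [0.3924 0.1753 0.1631] jaw 82.49 q6 -1.37 tilt [-0.4743  0.059  -0.8784] w 0.0116
shift tool axes BEFORE turn [ 0.0022 -0.001  -0.0004] turn wz -0.0001 deg -0.0
```

View pics/e.png

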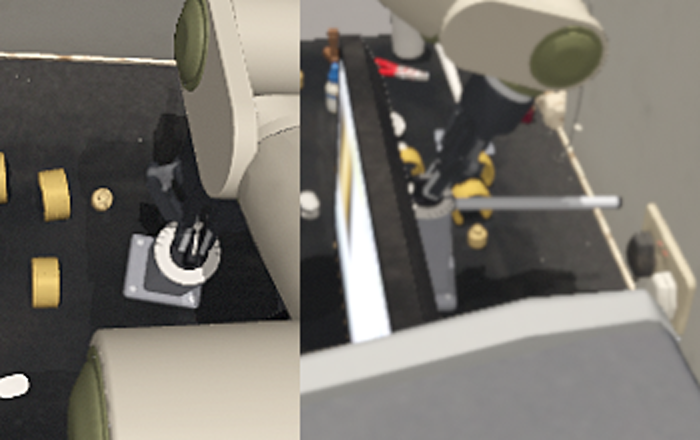

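```bash
python3 -m jog '[[-1,[0.002,0,0],[0,0,0]],[-1,[0,0,0],[0,0,0]]]'; python3 -m jog '[[0.3,[0,0,0],[0,0,0]],[0.3,[0,0,0],[0,0,0]],[0.3,[0,0,0],[0,0,0]],[0.3,[0,0,0],[0,0,0]]]'; python3 -m jog '[[0.3,[0,-0.0144,-0.0263],[0,0,0]],[0.3,[0,-0.024,-0.0439],[0,0,0]],[0.3,[0,-0.024,-0.0439],[0,0,0]]]'; python3 -m jog '[[1,[0,0,0],[-0.167,0,0]],[1,[0,0,0],[-0.167,0,0]],[1,[0,0,0],[-0.166,0,0]],[1,[0.06,0,0],[0,0,0]],[1,[0.06,0,0],[0,0,0]]]';python3 - <<'E'
from h2 import *
im,d=snapshot("top");W=world("top",d)
vv,uu=np.mgrid[:384,:512]
m=(uu>322)&(uu<363)&(vv>187)&(vv<226)&(W[...,2]>.175)&(W[...,2]<.195)
P=W[m]*1000;r=cv2.minAreaRect(P[:,:2].astype(np.float32));print("knob",r,P.mean(0),m.sum())
for c in cuffs(im,W):print(*c)
go([.4755,.3105,.15],10.6)
print(get_obs()["q"])
save("f.png",im[150:250,300:400],s=5)
E
```

```text
t: 14.82
ee_pos: [0.3924, 0.1755, 0.1632]
eef_rot: [0.729, 0.638, -0.166, -0.183]
wrist_force: [-0.3, -23.9, 7.4]
width: 0.0118
t: 15.32
ee_pos: [0.3922, 0.1792, 0.1626]
eef_rot: [0.729, 0.639, -0.163, -0.186]
wrist_force: [0.2, -0.2, -0.4]
width: 0.0552
t: 15.7
ee_pos: [0.3919, 0.1791, 0.2942]
eef_rot: [0.729, 0.639, -0.163, -0.186]
wrist_force: [1.1, 0.0, 1.0]
width: 0.0553
t: 16.32
ee_pos: [0.4076, 0.2994, 0.2934]
eef_rot: [0.752, 0.659, 0.001, 0.0]
wrist_force: [1.0, -0.6, 0.5]
width: 0.0856
knob ((0.0, 0.0), (0.0, 0.0), 0.0) [nan nan nan] 0
[306. 241.] 0.055 mean [500.7 482.8] rect [501.6 483.8] [47.1 21.3] ownx heading deg 82.5
[367. 255.] 0.053 mean [486.5 387.2] rect [491.5 383.7] [42.8 28. ] ownx heading deg 2.9
[357. 314.] 0.053 mean [392.  397.4] rect [392.8 397.5] [48.1 29.7] ownx heading deg 7.2
[409. 331.] 0.052 mean [369.9 317.6] rect [371.1 317.8] [48.6 29.4] ownx heading deg 2.9
pos [0.4076 0.3049 0.2923] jaw 82.63 q6 -1.03 tilt [-1.0e-04  2.7e-03 -1.0e+00] w 0.0855
shift tool axes BEFORE turn [0.0139 0.0667 0.1423] turn wz 1.2572 deg 72.0
[ 0.40804859  0.26885798  1.2880306   0.0025198   1.58368136 -1.03413234]<stdin>:5: RuntimeWarning: Mean of empty slice.
  ret = um.true_divide(
```

View pics/f.png

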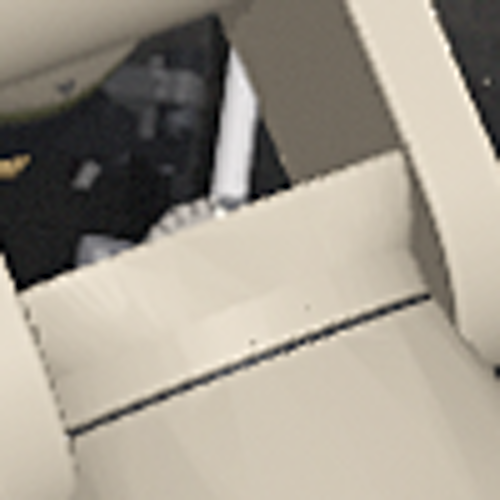

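The forearm hides the knob. I'll move over the first wide cuff and look from there.

```bash
python3 -m jog '[[1,[0.045,-0.0137,0],[0,0,0]],[1,[0.0448,-0.0137,0],[0,0,0]],[1,[0,0,0],[0,0,0.164]],[1,[0,0,0],[0,0,0.164]],[1,[0,0,0],[0,0,0.164]]]'; python3 -m jog '[[1,[0,0,0],[0,0,0.164]],[1,[0,0,0],[0,0,0.164]],[1,[0,0,0],[0,0,0.164]],[1,[0,0,0],[0,0,0.164]],[1,[0,0,0],[0,0,0.164]]]'
python3 - <<'E'
from h2 import *
im,d=snapshot("top");W=world("top",d)
vv,uu=np.mgrid[:384,:512]
m=(uu>322)&(uu<363)&(vv>187)&(vv<226)&(W[...,2]>.175)&(W[...,2]<.195)
P=W[m]*1000;print(m.sum())
if m.sum():print("knob",cv2.minAreaRect(P[:,:2].astype(np.float32)),P.mean(0))
for c in cuffs(im,W):print(*c)
go([.3925,.3975,.006],7.4)
print(get_obs()["q"])
save("g.png",im[80:250,220:390],s=3)
E
```

```text
t: 17.0
ee_pos: [0.3924, 0.3908, 0.2925]
eef_rot: [0.891, 0.454, -0.0, 0.0]
wrist_force: [0.0, -0.5, 0.7]
width: 0.0854
t: 17.62
ee_pos: [0.3925, 0.3907, 0.2925]
eef_rot: [0.998, 0.061, -0.0, 0.0]
wrist_force: [-0.1, -0.3, 0.4]
width: 0.0856
126
knob ((390.9116516113281, 177.33445739746094), (13.344252586364746, 35.315059661865234), 83.03629302978516) [390.30149307 178.01195667 183.47189259]
[415. 265.] 0.053 mean [472.2 311.7] rect [476.3 311. ] [48.3 29.1] ownx heading deg 11.5
pos [0.3924 0.3907 0.2925] jaw 6.62 q6 0.45 tilt [-3.e-04 -4.e-04 -1.e+00] w 0.085
shift tool axes BEFORE turn [ 0.0009 -0.0069  0.2865] turn wz -0.0136 deg -0.8
[ 5.69364176e-01  3.52540948e-01  1.16486654e+00 -1.57095725e-04
  1.62463389e+00  4.53816934e-01]
```

View pics/g.png

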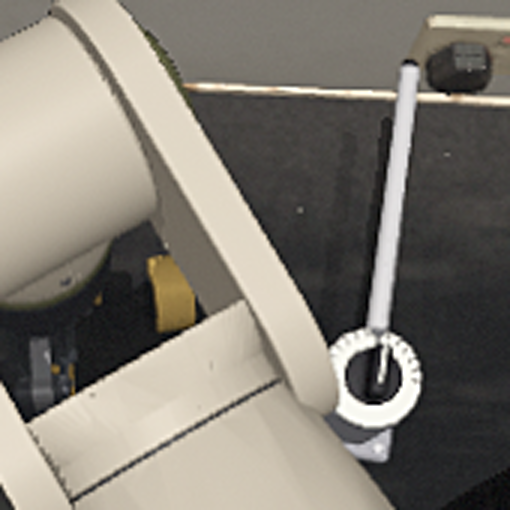

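The pointer is on zero: finger bar at −7.0° against the bar's −7.5°. Now I'll take the first wide cuff at (0.3925, 0.3975).

```bash
python3 -m jog '[[1,[0.001,-0.0069,0.06],[0,0,-0.013]],[1,[0,0,0.06],[0,0,0]],[1,[0,0,0.06],[0,0,0]],[1,[0,0,0.06],[0,0,0]],[1,[0,0,0.03],[0,0,0]]]'; python3 -m jog '[[1,[0,0,0],[0,0,0]],[1,[0,0,0.0145],[0,0,0]],[1,[0,0,0],[0,0,0]]]'; python3 -m jog '[[-1,[0,0,0],[0,0,0]],[-1,[0,0,0],[0,0,0]],[-1,[0,0,0],[0,0,0]],[-1,[0,0,0],[0,0,0]],[-1,[0,0,0],[0,0,0]]]'; python3 -m jog '[[-1,[0,0,-0.03],[0,0,0]],[-1,[0,0,-0.06],[0,0,0]],[-1,[0,0,-0.06],[0,0,0]],[-1,[0,0,-0.06],[0,0,0]],[-1,[0,0,0],[0,0,0]]]'; python3 -c "
from h2 import *
go([.5754,.1537,.22],82.5)"
```

```text
t: 18.3
ee_pos: [0.3915, 0.3968, 0.0197]
eef_rot: [0.997, 0.071, -0.002, 0.001]
wrist_force: [-0.4, 0.0, 0.6]
width: 0.0853
t: 18.68
ee_pos: [0.3928, 0.3976, 0.0083]
eef_rot: [0.998, 0.07, 0.0, 0.0]
wrist_force: [-0.2, 0.1, -0.7]
width: 0.0851
t: 19.3
ee_pos: [0.3933, 0.3979, 0.0093]
eef_rot: [0.998, 0.07, 0.001, -0.0]
wrist_force: [0.5, -0.4, 5.9]
width: 0.0552
t: 19.92
ee_pos: [0.3939, 0.3985, 0.2231]
eef_rot: [0.998, 0.07, 0.004, -0.002]
wrist_force: [-0.4, -0.0, -1.6]
width: 0.0545
pos [0.3939 0.3985 0.2231] jaw 8.03 q6 0.44 tilt [ 0.0084  0.0053 -1.    ] w 0.0545
shift tool axes BEFORE turn [0.1455 0.2677 0.0034] turn wz -1.2998 deg -74.5
```

```bash
python3 -m jog '[[-1,[0,0,0],[0,0,-0.1625]],[-1,[0,0,0],[0,0,-0.1625]],[-1,[0,0,0],[0,0,-0.1625]],[-1,[0,0,0],[0,0,-0.1625]],[-1,[0,0,0],[0,0,-0.1625]]]'; python3 -m jog '[[-1,[0,0,0],[0,0,-0.1625]],[-1,[0,0,0],[0,0,-0.1625]],[-1,[0,0,0],[0,0,-0.1625]],[-1,[-0.0365,0.0353,0],[0,0,0]],[-1,[-0.0365,0.0353,0],[0,0,0]]]'; python3 -m jog '[[-1,[-0.0365,0.0353,0],[0,0,0]],[-1,[-0.0365,0.0353,0],[0,0,0]],[-1,[-0.0365,0.0353,0],[0,0,0]],[-1,[-0.0365,0.0353,0],[0,0,0]],[-1,[0,0,0],[0,0,0]]]';python3 - <<'E'
from h2 import *
o=get_obs()
im,d=snapshot("top");W=world("top",d);im2,d2=snapshot("side");W2=world("side",d2)
for w,i in((W,im),(W2,im2)):
  for c in cuffs(i,w,zmin=.2,zmax=.35):print(*c)
go([.5750,.1537,.111],82.5)
E
```

```text
t: 20.55
ee_pos: [0.3923, 0.3973, 0.2169]
eef_rot: [0.887, 0.461, -0.001, 0.0]
wrist_force: [-0.4, -0.1, -1.5]
width: 0.0542
t: 21.18
ee_pos: [0.4532, 0.3151, 0.217]
eef_rot: [0.751, 0.66, -0.001, -0.0]
wrist_force: [0.7, 0.2, -0.5]
width: 0.0547
t: 21.8
ee_pos: [0.5752, 0.15, 0.2164]
eef_rot: [0.753, 0.658, -0.001, -0.0]
wrist_force: [-0.9, -0.4, -1.6]
width: 0.0544
[533. 159.] 0.271 mean [566.  175.5] rect [567.5 170.5] [ 9.2 20.2] ownx heading deg -65.6
[510. 285.] 0.26 mean [561.6 144.2] rect [562.5 146.3] [51.7  7.8] ownx heading deg 83.1
pos [0.5736 0.1528 0.2171] jaw 82.46 q6 -1.38 tilt [-0.0022 -0.     -1.    ] w 0.0544
shift tool axes BEFORE turn [0.0011 0.0015 0.1061] turn wz -0.0006 deg -0.0
```

```bash
python3 -m jog '[[-1,[0.001,0.0015,0.035],[0,0,0]],[-1,[0,0,0],[0,0,0]],[-1,[0,0,0.03],[0,0,0]],[-1,[0,0,0],[0,0,0]]]'; python3 -m jog '[[-1,[0,0,0.02],[0,0,0]],[-1,[0,0,0.014],[0,0,0]],[-1,[0,0,0],[0,0,0]],[-1,[0,0,0],[0,0,0]]]'; python3 -m jog '[[-1,[0,0,0.004],[0,0,0]],[-1,[0,0,0],[0,0,0]]]'; python3 -c "
from h2 import *
go([.5750,.1537,.111],82.5)"
```

```text
t: 22.4
ee_pos: [0.5747, 0.1543, 0.1527]
eef_rot: [0.752, 0.66, -0.001, -0.001]
wrist_force: [0.1, -0.4, 0.0]
width: 0.0544
t: 22.9
ee_pos: [0.5762, 0.1537, 0.1202]
eef_rot: [0.752, 0.659, 0.0, 0.001]
wrist_force: [0.7, 1.3, -0.4]
width: 0.0542
t: 23.15
ee_pos: [0.5757, 0.1536, 0.1152]
eef_rot: [0.752, 0.659, -0.0, 0.0]
wrist_force: [0.2, 1.3, -1.9]
width: 0.0545
pos [0.5757 0.1536 0.1152] jaw 82.5 q6 -1.38 tilt [-2.e-04 -2.e-04 -1.e+00] w 0.0545
shift tool axes BEFORE turn [ 0.     -0.0007  0.0042] turn wz -0.0 deg -0.0
```

```bash
python3 -m jog '[[-1,[0,0,0.003],[0,0,0]],[-1,[0,0,0],[0,0,0]]]'; python3 -m jog '[[-1,[0,0,0.0015],[0,0,0]],[-1,[0,0,0],[0,0,0]]]';  python3 -m jog '[[1,[0,0,0],[0,0,0]],[1,[0,0,0],[0,0,0]],[1,[0,0,0],[0,0,0]],[1,[0,0,0],[0,0,0]],[1,[0,0,0],[0,0,0]]]'; python3 -m jog '[[1,[0,0,-0.02],[0,0,0]],[1,[0,0,-0.05],[0,0,0]],[1,[0,0,-0.05],[0,0,0]],[1,[0,0,0],[0,0,0]]]'
python3 - <<'E'
from h2 import *
im,d=snapshot("top");W=world("top",d);im2,d2=snapshot("side");W2=world("side",d2)
for w,i in((W,im),(W2,im2)):
  for c in cuffs(i,w):print(*c)
go([.3705,.3178,.22],2.7)
save("i.png",np.hstack([im[80:250,220:390],im2[140:310,240:410]]),s=2.3)
E
```

```text
t: 23.4
ee_pos: [0.5757, 0.1536, 0.112]
eef_rot: [0.752, 0.659, -0.0, 0.0]
wrist_force: [-0.2, -0.5, -1.4]
width: 0.0542
t: 23.65
ee_pos: [0.5759, 0.1536, 0.1118]
eef_rot: [0.752, 0.659, 0.0, 0.001]
wrist_force: [-3.1, -0.4, 6.3]
width: 0.0548
t: 24.28
ee_pos: [0.5758, 0.1536, 0.1107]
eef_rot: [0.752, 0.659, -0.0, 0.0]
wrist_force: [-0.1, -0.1, -0.4]
width: 0.0855
t: 24.78
ee_pos: [0.577, 0.1538, 0.2348]
eef_rot: [0.752, 0.659, 0.003, 0.003]
wrist_force: [0.6, 0.7, -0.4]
width: 0.0853
[529. 184.] 0.155 mean [576.  153.9] rect [576.3 153. ] [50.  30.7] ownx heading deg 81.8
[306. 242.] 0.056 mean [500.5 482.7] rect [501.5 484.3] [46.6 20.8] ownx heading deg 80.5
[369. 251.] 0.053 mean [491.4 383.8] rect [491.8 383.7] [49.2 28.2] ownx heading deg 3.1
[416. 264.] 0.053 mean [474.4 310.5] rect [476.5 310.7] [48.3 29.6] ownx heading deg 11.5
[409. 331.] 0.053 mean [370.2 317.3] rect [371.1 317.8] [48.4 29.7] ownx heading deg 2.3
[424. 273.] 0.056 mean [498.2 473.1] rect [497.8 477.2] [42.1 21.9] ownx heading deg 79.5
[427. 300.] 0.053 mean [487.6 380.3] rect [490.2 382.4] [47.2 36.7] ownx heading deg 4.6
[427. 321.] 0.054 mean [472.5 308.5] rect [473.8 309.2] [45.1 34.8] ownx heading deg 8.0
[510. 341.] 0.154 mean [572.8 140.4] rect [573.3 143.5] [39.8 27.3] ownx heading deg 80.5
pos [0.5755 0.1536 0.2304] jaw 82.5 q6 -1.38 tilt [-1.e-04 -2.e-04 -1.e+00] w 0.0854
shift tool axes BEFORE turn [ 0.136  -0.2247  0.0104] turn wz 1.3928 deg 79.8
```

View pics/i.png

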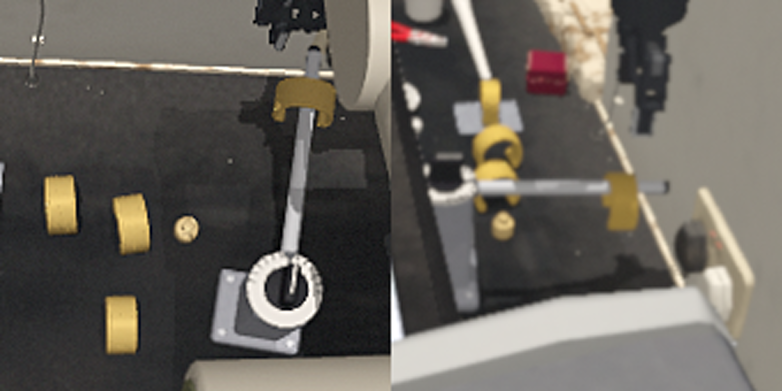

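The first cuff hangs well. Next is the cuff at (0.3705, 0.3178).

```bash
python3 -m jog '[[1,[0.0272,-0.0449,0],[0,0,0]],[1,[0.0272,-0.0449,0],[0,0,0]],[1,[0.0272,-0.0449,0],[0,0,0]],[1,[0.0272,-0.0449,0],[0,0,0]],[1,[0.0272,-0.0449,0],[0,0,0]]]'; python3 -m jog '[[1,[0,0,0],[0,0,0.1745]],[1,[0,0,0],[0,0,0.1745]],[1,[0,0,0],[0,0,0.1745]],[1,[0,0,0],[0,0,0.1745]],[1,[0,0,0],[0,0,0.1745]]]';  python3 -m jog '[[1,[0,0,0],[0,0,0.1745]],[1,[0,0,0],[0,0,0.1745]],[1,[0,0,0],[0,0,0.1745]],[1,[0,0,0],[0,0,0]]]'
python3 - <<'E'
from h2 import *
im,d=snapshot("top");W=world("top",d);im2,d2=snapshot("side");W2=world("side",d2)
for w,i in((W,im),(W2,im2)):
  for c in cuffs(i,w):print(*c)
go([.3707,.3178,.0085],2.5)
E
```

```text
t: 25.5
ee_pos: [0.369, 0.3183, 0.2292]
eef_rot: [0.752, 0.659, -0.001, -0.0]
wrist_force: [0.8, 0.9, -0.3]
width: 0.0851
t: 26.12
ee_pos: [0.3704, 0.3175, 0.2291]
eef_rot: [0.961, 0.277, -0.002, 0.0]
wrist_force: [-0.4, -0.1, -1.2]
width: 0.0856
t: 26.62
ee_pos: [0.3705, 0.3175, 0.2294]
eef_rot: [1.0, 0.023, -0.001, 0.001]
wrist_force: [0.9, -0.7, -0.5]
width: 0.0854
[528. 183.] 0.155 mean [575.9 153.7] rect [576.4 152.5] [50.4 31.1] ownx heading deg 81.9
[306. 242.] 0.056 mean [500.9 484. ] rect [501.7 485.3] [47.2 21.6] ownx heading deg 82.4
[424. 272.] 0.056 mean [498.6 473.8] rect [497.9 477.1] [43.6 21.7] ownx heading deg 79.8
[427. 300.] 0.053 mean [488.2 380.3] rect [491. 381.] [46.5 32.7] ownx heading deg 2.5
[427. 321.] 0.053 mean [472.3 309.8] rect [473.1 309.5] [44.1 32.5] ownx heading deg 7.3
[510. 340.] 0.155 mean [573.8 141. ] rect [575.  145.4] [42.3 29.9] ownx heading deg 85.0
pos [0.3707 0.3176 0.2299] jaw 2.72 q6 0.42 tilt [-0.0015 -0.001  -1.    ] w 0.0849
shift tool axes BEFORE turn [ 0.0004 -0.0004  0.2214] turn wz 0.0038 deg 0.2
```

```bash
python3 -m jog '[[1,[0,0,0.06],[0,0,0]],[1,[0,0,0.06],[0,0,0]],[1,[0,0,0.06],[0,0,0]],[1,[0,0,0.03],[0,0,0]],[1,[0,0,0],[0,0,0]]]'; python3 -m jog '[[1,[0,0,0.0115],[0,0,0]],[1,[0,0,0],[0,0,0]]]'; python3 -m jog '[[-1,[0,0,0],[0,0,0]],[-1,[0,0,0],[0,0,0]],[-1,[0,0,0],[0,0,0]],[-1,[0,0,0],[0,0,0]],[-1,[0,0,0],[0,0,0]]]'; python3 -m jog '[[-1,[0,0,-0.03],[0,0,0]],[-1,[0,0,-0.06],[0,0,0]],[-1,[0,0,-0.06],[0,0,0]],[-1,[0,0,-0.06],[0,0,0]],[-1,[0,0,0],[0,0,0]]]'; python3 -m jog '[[-1,[0,0,0],[0,0,-0.174]],[-1,[0,0,0],[0,0,-0.174]],[-1,[0,0,0],[0,0,-0.174]],[-1,[0,0,0],[0,0,-0.174]],[-1,[0,0,0],[0,0,-0.174]]]'; python3 -m jog '[[-1,[0,0,0],[0,0,-0.174]],[-1,[0,0,0],[0,0,-0.174]],[-1,[0,0,0],[0,0,-0.174]],[-1,[0,0,0],[0,0,0]]]'; python3 -c "
from h2 import *
go([.5382,.1586,.215],82.5)"
```

```text
t: 27.35
ee_pos: [0.3699, 0.3172, 0.019]
eef_rot: [1.0, 0.023, -0.002, 0.001]
wrist_force: [-0.4, -0.7, 0.1]
width: 0.0851
t: 27.6
ee_pos: [0.3711, 0.3178, 0.0095]
eef_rot: [1.0, 0.022, 0.0, -0.0]
wrist_force: [-1.0, -0.0, 1.0]
width: 0.0853
t: 28.22
ee_pos: [0.3713, 0.3179, 0.0102]
eef_rot: [1.0, 0.022, 0.001, -0.0]
wrist_force: [-1.0, -0.2, 8.8]
width: 0.0545
t: 28.85
ee_pos: [0.3722, 0.3185, 0.2236]
eef_rot: [1.0, 0.022, 0.004, -0.002]
wrist_force: [0.4, 0.2, -2.0]
width: 0.0545
t: 29.48
ee_pos: [0.3704, 0.3175, 0.218]
eef_rot: [0.896, 0.444, -0.001, 0.0]
wrist_force: [0.6, 0.0, -0.8]
width: 0.0541
t: 29.98
ee_pos: [0.3705, 0.3175, 0.2182]
eef_rot: [0.754, 0.657, -0.001, -0.0]
wrist_force: [-0.5, 0.7, -1.2]
width: 0.0544
pos [0.3705 0.3175 0.2182] jaw 82.19 q6 -0.97 tilt [-0.0016 -0.0011 -1.    ] w 0.0544
shift tool axes BEFORE turn [-0.1347  0.1878  0.0031] turn wz -0.0055 deg -0.3
```

```bash
python3 -m jog '[[-1,[-0.027,0.0376,0],[0,0,0]],[-1,[-0.027,0.0376,0],[0,0,0]],[-1,[-0.027,0.0376,0],[0,0,0]],[-1,[-0.027,0.0376,0],[0,0,0]],[-1,[-0.027,0.0376,0],[0,0,-0.0055]]]'; python3 -m jog '[[-1,[0,0,0],[0,0,0]],[-1,[0,0,0],[0,0,0]]]'; python3 -c "
from h2 import *
go([.5382,.1586,.112],82.5)"
```

```text
t: 30.6
ee_pos: [0.5398, 0.1575, 0.2185]
eef_rot: [0.753, 0.658, -0.0, -0.0]
wrist_force: [0.6, -0.4, -0.0]
width: 0.0546
t: 30.85
ee_pos: [0.5385, 0.159, 0.2186]
eef_rot: [0.752, 0.659, -0.001, -0.0]
wrist_force: [0.3, 0.9, -1.3]
width: 0.0543
pos [0.5385 0.159  0.2186] jaw 82.45 q6 -1.36 tilt [-1.3e-03 -1.0e-04 -1.0e+00] w 0.0543
shift tool axes BEFORE turn [-4.000e-04 -1.000e-04  1.066e-01] turn wz -0.0008 deg -0.0
```

```bash
python3 -m jog '[[-1,[-0.0004,0,0.035],[0,0,0]],[-1,[0,0,0],[0,0,0]],[-1,[0,0,0.03],[0,0,0]],[-1,[0,0,0],[0,0,0]]]'; python3 -m jog '[[-1,[0,0,0.02],[0,0,0]],[-1,[0,0,0.014],[0,0,0]],[-1,[0,0,0],[0,0,0]]]'; python3 -m jog '[[-1,[0,0,0.005],[0,0,0]],[-1,[0,0,0],[0,0,0]]]'; python3 -m jog '[[-1,[0,0,0.0025],[0,0,0]],[-1,[0,0,0],[0,0,0]]]'
```

```text
t: 31.35
ee_pos: [0.5381, 0.1588, 0.154]
eef_rot: [0.751, 0.66, -0.001, -0.001]
wrist_force: [-0.7, -0.6, -1.0]
width: 0.0545
t: 31.72
ee_pos: [0.5388, 0.1585, 0.1203]
eef_rot: [0.751, 0.66, -0.0, -0.0]
wrist_force: [0.6, -0.2, -1.3]
width: 0.0542
t: 31.98
ee_pos: [0.539, 0.1583, 0.1154]
eef_rot: [0.751, 0.66, 0.0, 0.0]
wrist_force: [-0.6, -0.7, -1.5]
width: 0.0545
t: 32.22
ee_pos: [0.5391, 0.1583, 0.1128]
eef_rot: [0.751, 0.66, 0.0, 0.0]
wrist_force: [-0.1, 0.2, -0.5]
width: 0.0543
```

```bash
python3 -m jog '[[-1,[0,0,0.0015],[0,0,0]],[-1,[0,0,0],[0,0,0]]]';  python3 -m jog '[[1,[0,0,0],[0,0,0]],[1,[0,0,0],[0,0,0]],[1,[0,0,0],[0,0,0]],[1,[0,0,0],[0,0,0]],[1,[0,0,0],[0,0,0]]]'; python3 -m jog '[[1,[0,0,-0.02],[0,0,0]],[1,[0,0,-0.05],[0,0,0]],[1,[0,0,-0.05],[0,0,0]],[1,[0,0,0],[0,0,0]]]'
python3 - <<'E'
from h2 import *
im,d=snapshot("top");W=world("top",d)
for c in cuffs(im,W):print(*c)
go([.4755,.3105,.23],10.9)
E
```

```text
t: 32.48
ee_pos: [0.5393, 0.1583, 0.1126]
eef_rot: [0.751, 0.66, 0.001, 0.001]
wrist_force: [-4.1, -1.2, 10.1]
width: 0.0542
t: 33.1
ee_pos: [0.539, 0.1583, 0.1112]
eef_rot: [0.751, 0.66, -0.0, 0.0]
wrist_force: [-0.3, -0.4, 0.2]
width: 0.0857
t: 33.6
ee_pos: [0.5403, 0.1585, 0.235]
eef_rot: [0.751, 0.66, 0.003, 0.002]
wrist_force: [-0.1, 0.5, -0.9]
width: 0.0852
[525. 196.] 0.155 mean [552.9 158.6] rect [554.2 156.1] [49.3 60.9] ownx heading deg -3.6
[306. 241.] 0.055 mean [500.9 482.9] rect [501.4 484.5] [47.2 21.2] ownx heading deg 82.3
[369. 251.] 0.053 mean [491.6 383.7] rect [492.1 383.7] [48.5 28.2] ownx heading deg 3.1
[416. 264.] 0.053 mean [474.7 310.6] rect [476.1 310.7] [49.2 29.3] ownx heading deg 10.7
pos [0.5394 0.1584 0.2325] jaw 82.59 q6 -1.37 tilt [ 3.3e-03  1.0e-04 -1.0e+00] w 0.0852
shift tool axes BEFORE turn [ 0.1426 -0.0829  0.0023] turn wz 1.2512 deg 71.7
```

```bash
python3 -m jog '[[1,[0.0475,-0.0276,0],[0,0,0]],[1,[0.0475,-0.0276,0],[0,0,0]],[1,[0.0475,-0.0277,0],[0,0,0]],[1,[0,0,0],[0,0,0.1564]],[1,[0,0,0],[0,0,0.1564]]]'; python3 -m jog '[[1,[0,0,0],[0,0,0.1564]],[1,[0,0,0],[0,0,0.1564]],[1,[0,0,0],[0,0,0.1564]],[1,[0,0,0],[0,0,0.1564]],[1,[0,0,0],[0,0,0.1564]]]';  python3 -m jog '[[1,[0,0,0],[0,0,0.1564]],[1,[0,0,0],[0,0,0]]]'
python3 - <<'E'
from h2 import *
im2,d2=snapshot("side");W2=world("side",d2)
for c in cuffs(im2,W2):print(*c)
go([.4757,.3106,.0085],10.8)
E
```

```text
t: 34.28
ee_pos: [0.4743, 0.3108, 0.2294]
eef_rot: [0.846, 0.533, -0.002, -0.0]
wrist_force: [0.1, -0.4, 0.7]
width: 0.0854
t: 34.9
ee_pos: [0.4747, 0.3101, 0.2295]
eef_rot: [0.985, 0.17, -0.001, 0.0]
wrist_force: [-0.7, 0.2, -0.8]
width: 0.0853
t: 35.15
ee_pos: [0.4748, 0.3101, 0.2298]
eef_rot: [0.995, 0.096, -0.001, 0.0]
wrist_force: [0.8, -0.6, 0.4]
width: 0.0853
[424. 273.] 0.055 mean [498.7 474.4] rect [497.9 477.7] [41.6 21.9] ownx heading deg 79.6
[427. 300.] 0.053 mean [488.9 379.8] rect [491.7 382.8] [45.5 35.3] ownx heading deg 4.1
[427. 321.] 0.053 mean [472.4 310.7] rect [474.  308.8] [45.4 32. ] ownx heading deg 7.0
[499. 341.] 0.155 mean [554.  142.5] rect [554.9 147.7] [45.  61.4] ownx heading deg -5.2
pos [0.4749 0.3102 0.23  ] jaw 11.08 q6 0.18 tilt [-0.0019 -0.001  -1.    ] w 0.0855
shift tool axes BEFORE turn [ 0.0014 -0.0004  0.2215] turn wz 0.0048 deg 0.3
```

```bash
python3 -m jog '[[1,[0.001,-0.0004,0.06],[0,0,0]],[1,[0,0,0.06],[0,0,0]],[1,[0,0,0.06],[0,0,0]],[1,[0,0,0.03],[0,0,0]],[1,[0,0,0],[0,0,0]]]'; python3 -m jog '[[1,[0,0,0.0115],[0,0,0]],[1,[0,0,0],[0,0,0]]]'; python3 -m jog '[[-1,[0,0,0],[0,0,0]],[-1,[0,0,0],[0,0,0]],[-1,[0,0,0],[0,0,0]],[-1,[0,0,0],[0,0,0]],[-1,[0,0,0],[0,0,0]]]'; python3 -m jog '[[-1,[0,0,-0.03],[0,0,0]],[-1,[0,0,-0.06],[0,0,0]],[-1,[0,0,-0.06],[0,0,0]],[-1,[0,0,-0.06],[0,0,0]],[-1,[0,0,0],[0,0,0]]]'; python3 -m jog '[[-1,[0,0,0],[0,0,-0.156]],[-1,[0,0,0],[0,0,-0.156]],[-1,[0,0,0],[0,0,-0.156]],[-1,[0,0,0],[0,0,-0.156]],[-1,[0,0,0],[0,0,-0.156]]]'; python3 -m jog '[[-1,[0,0,0],[0,0,-0.156]],[-1,[0,0,0],[0,0,-0.156]],[-1,[0,0,0],[0,0,-0.156]],[-1,[0,0,0],[0,0,0]]]'; python3 -c "
from h2 import *
go([.5016,.1634,.215],82.5)"
```

```text
t: 35.83
ee_pos: [0.4749, 0.3103, 0.019]
eef_rot: [0.995, 0.096, -0.002, 0.001]
wrist_force: [-0.4, -0.6, 0.6]
width: 0.0854
t: 36.08
ee_pos: [0.4762, 0.3109, 0.0101]
eef_rot: [0.995, 0.095, 0.0, 0.0]
wrist_force: [-0.9, -0.6, 0.4]
width: 0.0849
t: 36.7
ee_pos: [0.4766, 0.3111, 0.0109]
eef_rot: [0.995, 0.095, 0.001, -0.0]
wrist_force: [-0.6, -0.2, 5.4]
width: 0.0548
t: 37.33
ee_pos: [0.4774, 0.3115, 0.2247]
eef_rot: [0.995, 0.095, 0.005, -0.001]
wrist_force: [0.4, -0.8, -1.6]
width: 0.0544
t: 37.95
ee_pos: [0.4756, 0.3107, 0.2184]
eef_rot: [0.883, 0.469, -0.001, -0.0]
wrist_force: [-0.2, 0.4, -1.5]
width: 0.0541
t: 38.45
ee_pos: [0.4757, 0.3107, 0.2186]
eef_rot: [0.753, 0.658, -0.001, -0.0]
wrist_force: [0.3, -0.9, -2.0]
width: 0.0547
pos [0.4757 0.3107 0.2186] jaw 82.33 q6 -1.07 tilt [-1.7e-03 -9.0e-04 -1.0e+00] w 0.0547
shift tool axes BEFORE turn [-0.1425  0.0454  0.0037] turn wz -0.003 deg -0.2
```

```bash
python3 -m jog '[[-1,[-0.0475,0.0152,0],[0,0,0]],[-1,[-0.0475,0.0152,0],[0,0,0]],[-1,[-0.0475,0.0151,0],[0,0,-0.003]],[-1,[0,0,0],[0,0,0]],[-1,[0,0,0],[0,0,0]]]'; python3 -m jog '[[-1,[0,0,0.035],[0,0,0]],[-1,[0,0,0],[0,0,0]]]';python3 -c "
from h2 import *
go([.5016,.1634,.112],82.5)"
```

```text
t: 39.08
ee_pos: [0.5021, 0.1639, 0.2194]
eef_rot: [0.752, 0.659, -0.0, -0.0]
wrist_force: [1.0, 0.3, -1.1]
width: 0.0543
t: 39.33
ee_pos: [0.5009, 0.1646, 0.1829]
eef_rot: [0.751, 0.66, -0.002, -0.001]
wrist_force: [-0.4, 0.7, -0.7]
width: 0.0546
pos [0.5009 0.1646 0.1829] jaw 82.61 q6 -1.35 tilt [-5.1e-03 -6.0e-04 -1.0e+00] w 0.0546
shift tool axes BEFORE turn [-0.001   0.0012  0.0709] turn wz 0.0019 deg 0.1
```

```bash
python3 clr.py
```

```text
[ 0.093  0.385  1.439 -0.     1.323 -1.349] [ -0.2 -42.8 -20.8  -0.   -0.5   0. ]
0.24 z [0.576 0.607 0.659] y [0.127 0.195] | 0.27 z [0.548 0.575 0.63 ] y [0.113 0.194] | 0.3 z [0.522 0.551 0.604] y [0.116 0.197] | 0.33 z [0.502 0.537 0.58 ] y [0.118 0.199] | 0.36 z [0.506 0.52  0.555] y [0.121 0.199] | 0.4 z [0.492 0.498 0.521] y [0.1   0.194] | 0.45 z [0.433 0.452 0.501] y [0.103 0.119] | 
0.24 z [0.537 0.557 0.662] y [0.067 0.134] | 0.27 z [0.513 0.534 0.629] y [0.091 0.135] | 0.3 z [0.488 0.508 0.601] y [0.093 0.137] | 0.33 z [0.466 0.485 0.578] y [0.096 0.141] | 0.36 z [0.435 0.459 0.554] y [0.099 0.144] | 0.4 z [0.431 0.443 0.519] y [0.093 0.173] | 0.45 z [0.43  0.438 0.504] y [0.097 0.198] |
```

```bash
sed -i 's/>.43)/>.412)/' clr.py; python3 -m jog '[[-1,[-0.001,0.0012,0.03],[0,0,0]],[-1,[0,0,0],[0,0,0]]]'; python3 -m jog '[[-1,[0,0,0.02],[0,0,0]],[-1,[0,0,0.014],[0,0,0]],[-1,[0,0,0],[0,0,0]]]'; python3 clr.py;  python3 -c "
from h2 import *
go([.5016,.1634,.112],82.5)"
```

```text
t: 39.67
ee_pos: [0.503, 0.1627, 0.1545]
eef_rot: [0.751, 0.66, -0.001, -0.0]
wrist_force: [0.5, -0.6, -0.3]
width: 0.0547
t: 40.05
ee_pos: [0.5034, 0.1626, 0.1208]
eef_rot: [0.751, 0.66, -0.0, -0.0]
wrist_force: [-0.1, -0.0, -0.6]
width: 0.0543
[ 0.089  0.454  1.528 -0.     1.161 -1.353] [ -0.  -44.7 -19.1  -0.   -0.2   0. ]
0.24 z [0.658 0.66  0.666] y [0.136 0.198] | 0.27 z [0.592 0.625 0.651] y [0.122 0.197] | 0.3 z [0.506 0.539 0.605] y [0.115 0.196] | 0.33 z [0.476 0.51  0.572] y [0.12  0.199] | 0.36 z [0.446 0.489 0.54 ] y [0.123 0.199] | 0.4 z [0.448 0.453 0.494] y [0.097 0.198] | 0.45 z [0.414 0.428 0.453] y [0.099 0.117] | 
0.24 z [0.534 0.569 0.667] y [0.059 0.174] | 0.27 z [0.501 0.525 0.651] y [0.066 0.124] | 0.3 z [0.467 0.49  0.603] y [0.093 0.136] | 0.33 z [0.435 0.457 0.568] y [0.094 0.136] | 0.36 z [0.415 0.433 0.535] y [0.097 0.137] | 0.4 z [0.413 0.423 0.491] y [0.091 0.144] | 0.45 z [0.413 0.418 0.454] y [0.095 0.2  ] | 
pos [0.5039 0.1626 0.1215] jaw 82.58 q6 -1.35 tilt [ 1.2e-03 -1.0e-04 -1.0e+00] w 0.0542
shift tool axes BEFORE turn [ 0.0005 -0.0024  0.0095] turn wz 0.0013 deg 0.1
```

```bash
python3 -m jog '[[-1,[0.0005,-0.002,0.006],[0,0,0]],[-1,[0,0,0],[0,0,0]]]'; python3 -m jog '[[-1,[0,0,0.0025],[0,0,0]],[-1,[0,0,0],[0,0,0]]]';  python3 -m jog '[[-1,[0,0,0.0015],[0,0,0]],[-1,[0,0,0],[0,0,0]]]'
```

```text
t: 40.4
ee_pos: [0.5012, 0.1633, 0.1146]
eef_rot: [0.751, 0.66, -0.0, -0.0]
wrist_force: [-0.2, 0.0, -1.0]
width: 0.0546
t: 40.65
ee_pos: [0.5018, 0.1633, 0.1133]
eef_rot: [0.751, 0.66, 0.001, 0.001]
wrist_force: [-2.4, -0.7, 7.5]
width: 0.0546
t: 40.9
ee_pos: [0.5019, 0.1633, 0.1131]
eef_rot: [0.751, 0.66, 0.001, 0.001]
wrist_force: [-8.0, -1.0, 19.3]
width: 0.0547
```

```bash
python3 -m jog '[[-1,[0,0,-0.0015],[0,0,0]],[1,[0,0,0],[0,0,0]],[1,[0,0,0],[0,0,0]],[1,[0,0,0],[0,0,0]],[1,[0,0,0],[0,0,0]]]'; python3 -m jog '[[1,[0,0,-0.02],[0,0,0]],[1,[0,0,-0.05],[0,0,0]],[1,[0,0,-0.05],[0,0,0]],[1,[0,0,0],[0,0,0]]]'
python3 - <<'E'
from h2 import *
im,d=snapshot("top");W=world("top",d);im2,_=snapshot("side")
for c in cuffs(im,W):print(*c)
go([.492,.3838,.23],3.1)
save("j.png",np.hstack([im[80:250,220:390],im2[140:310,240:410]]),s=2.3)
E
```

```text
t: 41.52
ee_pos: [0.5015, 0.1632, 0.1121]
eef_rot: [0.751, 0.66, -0.0, 0.0]
wrist_force: [0.1, 0.4, 0.3]
width: 0.0855
t: 42.02
ee_pos: [0.5028, 0.1634, 0.2358]
eef_rot: [0.751, 0.66, 0.003, 0.002]
wrist_force: [-0.7, -0.7, 0.1]
width: 0.0855
[521. 223.] 0.154 mean [511.7 164.3] rect [514.4 161.9] [48.  54.6] ownx heading deg -7.2
[306. 242.] 0.056 mean [500.7 483.7] rect [501.9 485.9] [47.9 20.6] ownx heading deg 82.4
[369. 251.] 0.053 mean [491.7 383.9] rect [494.3 383.9] [48.8 28.3] ownx heading deg 3.1
pos [0.5013 0.1632 0.2319] jaw 82.58 q6 -1.35 tilt [-0.e+00 -2.e-04 -1.e+00] w 0.0854
shift tool axes BEFORE turn [ 0.2175 -0.0377  0.0019] turn wz 1.3871 deg 79.5
```

View pics/j.png

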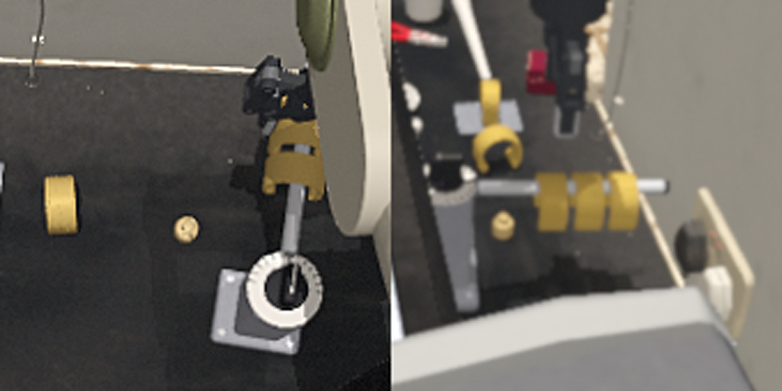

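Three cuffs hang side by side and the pointer is still on zero. For the last slot, nearest the column, I'll grasp with the tool leaning 0.25 rad to keep the forearm clear of the monitor.

```bash
python3 -m jog '[[1,[0.0544,-0.0094,0],[0,0,0]],[1,[0.0544,-0.0094,0],[0,0,0]],[1,[0.0544,-0.0094,0],[0,0,0]],[1,[0.0544,-0.0094,0],[0,0,0]],[1,[0,0,0],[0,0,0.1734]]]'; python3 -m jog '[[1,[0,0,0],[0,0,0.1734]],[1,[0,0,0],[0,0,0.1734]],[1,[0,0,0],[0,0,0.1734]],[1,[0,0,0],[0,0,0.1734]],[1,[0,0,0],[0,0,0.1734]]]';  python3 -m jog '[[1,[0,0,0],[0,0,0.1734]],[1,[0,0,0],[0,0,0.1734]],[1,[0,0,0],[0.125,0,0]],[1,[0,0,0],[0.125,0,0]],[1,[0,0,0],[0,0,0]]]'
python3 - <<'E'
from h2 import *
im2,d2=snapshot("side");W2=world("side",d2)
for c in cuffs(im2,W2):print(*c)
go([.4925,.3838,.010],3.1)
E
```

```text
t: 42.75
ee_pos: [0.4909, 0.3869, 0.2294]
eef_rot: [0.806, 0.593, -0.002, -0.0]
wrist_force: [-1.4, -0.5, 0.3]
width: 0.0856
t: 43.38
ee_pos: [0.4919, 0.3836, 0.2301]
eef_rot: [0.981, 0.196, -0.002, 0.001]
wrist_force: [-0.3, -0.3, -0.6]
width: 0.0855
t: 44.0
ee_pos: [0.4922, 0.3824, 0.2304]
eef_rot: [0.992, 0.025, -0.005, -0.124]
wrist_force: [-0.4, 0.2, -0.7]
width: 0.085
[424. 273.] 0.057 mean [498.3 474.4] rect [497.4 475.6] [47.2 21.9] ownx heading deg 79.3
[427. 300.] 0.053 mean [488.  380.8] rect [489.6 381.5] [35.4 48.1] ownx heading deg -2.3
[487. 341.] 0.155 mean [537.2 144.5] rect [536.9 148.4] [43.  62.7] ownx heading deg -2.4
pos [0.4922 0.3831 0.2309] jaw 3.02 q6 0.29 tilt [-0.0152  0.2441 -0.9696] w 0.0856
shift tool axes BEFORE turn [0.0008 0.0533 0.2144] turn wz -0.0014 deg -0.1
```

```bash
python3 -m jog '[[1,[0.0008,0.0076,0.05],[0,0,0]],[1,[0,0.0128,0.05],[0,0,0]],[1,[0,0.0128,0.05],[0,0,0]],[1,[0,0.0128,0.05],[0,0,0]],[1,[0,0,0],[0,0,0]]]'; python3 -m jog '[[1,[0,0.0037,0.0165],[0,0,0]],[1,[0,0,0],[0,0,0]]]';python3 -c "
from h2 import *
go([.4925,.3885,.009],3.1)"; python3 -m jog '[[-1,[0,0,0],[0,0,0]],[-1,[0,0,0],[0,0,0]],[-1,[0,0,0],[0,0,0]],[-1,[0,0,0],[0,0,0]],[-1,[0,0,0],[0,0,0]]]'
```

```text
t: 44.68
ee_pos: [0.4906, 0.3886, 0.0233]
eef_rot: [0.992, 0.027, -0.007, -0.122]
wrist_force: [-0.1, 1.3, 0.7]
width: 0.0853
t: 44.92
ee_pos: [0.493, 0.3896, 0.0105]
eef_rot: [0.992, 0.027, -0.003, -0.124]
wrist_force: [0.6, 0.0, 0.1]
width: 0.0855
pos [0.493  0.3896 0.0105] jaw 3.12 q6 0.15 tilt [-0.0129  0.2468 -0.969 ] w 0.0855
shift tool axes BEFORE turn [-0.0005  0.0014  0.0012] turn wz 0.0004 deg 0.0
t: 45.55
ee_pos: [0.4937, 0.3896, 0.0117]
eef_rot: [0.992, 0.027, -0.002, -0.125]
wrist_force: [0.3, -0.8, 5.1]
width: 0.0545
```

```bash
python3 -m jog '[[-1,[0,-0.0062,-0.0242],[0,0,0]],[-1,[0,-0.0148,-0.0581],[0,0,0]],[-1,[0,-0.0148,-0.0581],[0,0,0]],[-1,[0,-0.0148,-0.0581],[0,0,0]],[-1,[0,0,0],[0,0,0]]]'; python3 -m jog '[[-1,[0,0,0],[0,-0.0429,-0.1679]],[-1,[0,0,0],[0,-0.0429,-0.1679]],[-1,[0,0,0],[0,-0.0429,-0.1679]],[-1,[0,0,0],[0,-0.0429,-0.1679]],[-1,[0,0,0],[0,-0.0429,-0.1679]]]'; python3 -m jog '[[-1,[0,0,0],[0,-0.0429,-0.1679]],[-1,[0,0,0],[0,-0.0429,-0.1679]],[-1,[0,0,0],[0,-0.0429,-0.1679]],[-1,[0,0,0],[0,0,0]]]'; python3 -c "
from h2 import *
go([.4612,.1684,.22],82.5)
print(toolmath()[1].as_matrix().round(3))"
```

```text
t: 46.18
ee_pos: [0.4942, 0.3898, 0.2207]
eef_rot: [0.992, 0.027, 0.002, -0.126]
wrist_force: [0.0, -0.4, -3.2]
width: 0.0543
t: 46.8
ee_pos: [0.4925, 0.3889, 0.2138]
eef_rot: [0.888, 0.443, -0.057, -0.112]
wrist_force: [-1.6, -0.4, -1.4]
width: 0.0541
t: 47.3
ee_pos: [0.4925, 0.3895, 0.2138]
eef_rot: [0.746, 0.654, -0.083, -0.094]
wrist_force: [-1.0, 0.1, -0.4]
width: 0.0546
pos [0.4925 0.3895 0.2138] jaw 82.48 q6 -1.0 tilt [-0.2469  0.0312 -0.9685] w 0.0546
shift tool axes BEFORE turn [-0.2233 -0.0035 -0.0052] turn wz -0.0004 deg -0.0
[[ 0.131  0.96  -0.247]
 [ 0.991 -0.127  0.031]
 [-0.001 -0.249 -0.969]]
```

```bash
python3 -m jog '[[-1,[-0.0447,-0.0035,-0.0052],[0,0,0]],[-1,[-0.0447,0,0],[0,0,0]],[-1,[-0.0447,0,0],[0,0,0]],[-1,[-0.0447,0,0],[0,0,0]],[-1,[-0.0445,0,0],[0,0,0]]]'; python3 -m jog '[[-1,[0,0,0],[0,0,0]],[-1,[0,0,0],[0,0,0]]]'; python3 -m jog '[[-1,[0,0.0087,0.0339],[0,0,0]],[-1,[0,0,0],[0,0,0]],[-1,[0,0,0],[0,0,0]]]';python3 clr.py; python3 -c "
from h2 import *
go([.4612,.1684,.114],82.5)
im,d=snapshot('top');im2,_=snapshot('side')
save('k.png',np.hstack([im[80:250,220:390],im2[140:310,240:410]]),s=2.3)"
```

```text
t: 47.92
ee_pos: [0.461, 0.1666, 0.2206]
eef_rot: [0.747, 0.653, -0.082, -0.094]
wrist_force: [0.3, -0.3, -1.4]
width: 0.0546
t: 48.18
ee_pos: [0.4616, 0.1683, 0.2208]
eef_rot: [0.747, 0.653, -0.082, -0.094]
wrist_force: [1.0, -0.3, -1.7]
width: 0.0545
t: 48.55
ee_pos: [0.4621, 0.1687, 0.1867]
eef_rot: [0.746, 0.655, -0.082, -0.093]
wrist_force: [0.7, -0.9, -0.2]
width: 0.0547
[ 0.081  0.422  1.389  0.052  1.574 -1.366] [  0.  -44.4 -20.7   0.2   0.8   0. ]
0.24 z [0.654 0.657 0.668] y [0.136 0.198] | 0.27 z [0.559 0.588 0.637] y [0.113 0.191] | 0.3 z [0.531 0.562 0.613] y [0.113 0.193] | 0.33 z [0.51  0.538 0.59 ] y [0.115 0.197] | 0.36 z [0.487 0.518 0.567] y [0.118 0.199] | 0.4 z [0.484 0.494 0.534] y [0.099 0.198] | 0.45 z [0.485 0.493 0.501] y [0.096 0.198] | 
0.24 z [0.546 0.577 0.669] y [0.057 0.171] | 0.27 z [0.523 0.541 0.635] y [0.071 0.131] | 0.3 z [0.497 0.517 0.611] y [0.09  0.136] | 0.33 z [0.474 0.494 0.588] y [0.092 0.138] | 0.36 z [0.452 0.47  0.564] y [0.094 0.138] | 0.4 z [0.43  0.445 0.531] y [0.089 0.14 ] | 0.45 z [0.414 0.424 0.502] y [0.091 0.196] | 
pos [0.4622 0.1685 0.187 ] jaw 82.54 q6 -1.37 tilt [-0.2435  0.032  -0.9694] w 0.0542
shift tool axes BEFORE turn [-0.0002  0.017   0.071 ] turn wz 0.0007 deg 0.0
```

View pics/k.png

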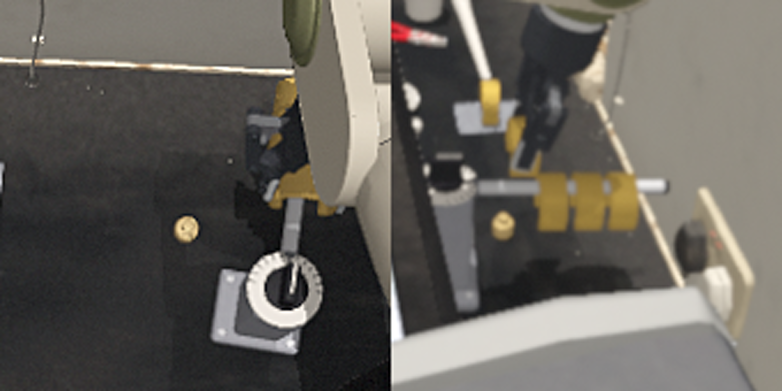

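```bash
python3 -m jog '[[-1,[0,0.0077,0.0339],[0,0,0]],[-1,[0,0,0],[0,0,0]],[-1,[0,0.007,0.0271],[0,0,0]],[-1,[0,0,0],[0,0,0]],[-1,[0,0,0],[0,0,0]]]';  python3 -m jog '[[-1,[0,0.0015,0.0058],[0,0,0]],[-1,[0,0,0],[0,0,0]]]'; python3 -m jog '[[-1,[0,0.0005,0.0019],[0,0,0]],[-1,[0,0,0],[0,0,0]]]';python3 -c "
from h2 import *
go([.4612,.1684,.114],82.5)"
```

```text
t: 49.38
ee_pos: [0.4616, 0.1683, 0.1247]
eef_rot: [0.746, 0.654, -0.082, -0.093]
wrist_force: [0.6, -0.9, -1.2]
width: 0.0543
t: 49.62
ee_pos: [0.4609, 0.1682, 0.1173]
eef_rot: [0.746, 0.654, -0.082, -0.094]
wrist_force: [-0.7, 0.3, -0.6]
width: 0.0542
t: 49.88
ee_pos: [0.4609, 0.1682, 0.1152]
eef_rot: [0.746, 0.654, -0.082, -0.094]
wrist_force: [-0.7, -0.2, -1.2]
width: 0.0545
pos [0.4609 0.1682 0.1152] jaw 82.52 q6 -1.38 tilt [-0.2456  0.0318 -0.9689] w 0.0545
shift tool axes BEFORE turn [0.0003 0.0006 0.0011] turn wz 0.0004 deg 0.0
```

```bash
python3 -m jog '[[-1,[0,0.0004,0.0015],[0,0,0]],[-1,[0,0,0],[0,0,0]]]';  python3 -m jog '[[1,[0,0,0],[0,0,0]],[1,[0,0,0],[0,0,0]],[1,[0,0,0],[0,0,0]],[1,[0,0,0],[0,0,0]],[1,[0,0,0],[0,0,0]]]'; python3 -m jog '[[1,[0,-0.005,-0.0194],[0,0,0]],[1,[0,-0.0124,-0.0484],[0,0,0]],[1,[0,-0.0124,-0.0484],[0,0,0]],[1,[0.05,0,0],[0,0,0]],[1,[0.05,0,0],[0,0,0]]]'; python3 -m jog '[[1,[0.055,0,0],[0,0,0]],[1,[0.055,0,0],[0,0,0]],[1,[0.055,0,0],[0,0,0]],[1,[0,0,0],[0,0,0]],[1,[0,0,0],[0,0,0]]]'
python3 - <<'E'
from h2 import *
im,d=snapshot("top");W=world("top",d);im2,d2=snapshot("side");W2=world("side",d2)
for w,i in((W,im),(W2,im2)):
  for c in cuffs(i,w):print(*c)
vv,uu=np.mgrid[:384,:512]
m=(uu>322)&(uu<363)&(vv>187)&(vv<226)&(W[...,2]>.175)&(W[...,2]<.195)
P=W[m]*1000
if m.sum():print("knob",cv2.minAreaRect(P[:,:2].astype(np.float32)))
print(get_obs()["ee_pos"])
save("l.png",np.hstack([im[80:250,220:390],im2[140:310,240:410]]),s=2.3)
E
```

```text
t: 50.12
ee_pos: [0.4611, 0.1682, 0.1141]
eef_rot: [0.746, 0.654, -0.082, -0.093]
wrist_force: [-0.4, -1.0, 4.4]
width: 0.0543
t: 50.75
ee_pos: [0.4609, 0.1682, 0.1137]
eef_rot: [0.746, 0.654, -0.082, -0.094]
wrist_force: [-0.0, 0.7, 0.7]
width: 0.0853
t: 51.38
ee_pos: [0.4742, 0.2684, 0.2343]
eef_rot: [0.746, 0.654, -0.082, -0.093]
wrist_force: [0.8, 0.4, -0.0]
width: 0.0854
t: 52.0
ee_pos: [0.4952, 0.4306, 0.2333]
eef_rot: [0.746, 0.654, -0.083, -0.094]
wrist_force: [0.6, 0.0, 0.1]
width: 0.0852
[524. 218.] 0.155 mean [524.4 161.6] rect [524.  160.4] [50.5 62.6] ownx heading deg -4.4
[306. 241.] 0.056 mean [500.7 483.1] rect [501.5 484.7] [50.7 22.2] ownx heading deg 83.9
[424. 273.] 0.057 mean [498.3 473.8] rect [498.4 476.7] [44.3 22. ] ownx heading deg 81.3
[476. 342.] 0.155 mean [513.1 148.3] rect [515.6 154.3] [45.8 59.6] ownx heading deg -10.3
knob ((404.5009460449219, 172.10707092285156), (12.572158813476562, 5.069575786590576), 42.10346603393555)
[0.49551832 0.42994212 0.23390018]
```

View pics/l.png

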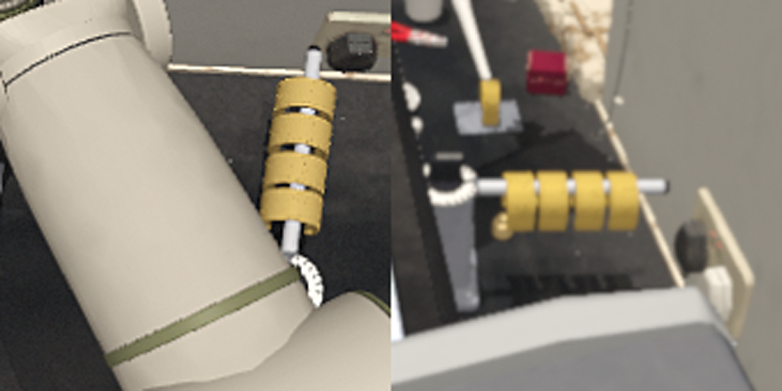

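All four cuffs hang side by side with gaps. The forearm hides the knob, so I'll move aside for a last reading before handing in.

```bash
python3 -m jog '[[1,[0.05,-0.04,-0.01],[0,0,0]],[1,[0.05,-0.04,0],[0,0,0]],[1,[0,-0.05,0],[0,0,0]],[1,[0,0,0],[0,0,0]],[1,[0,0,0],[0,0,0]]]'
python3 - <<'E'
from h2 import *
im,d=snapshot("top");W=world("top",d)
vv,uu=np.mgrid[:384,:512]
m=(uu>322)&(uu<363)&(vv>187)&(vv<226)&(W[...,2]>.175)&(W[...,2]<.195)
P=W[m]*1000;print(m.sum())
if m.sum():print("knob",cv2.minAreaRect(P[:,:2].astype(np.float32)))
T=W[(W[...,2]>.135)&(W[...,2]<.16)&(W[...,0]>.43)&(W[...,0]<.6)&(W[...,1]>.1)&(W[...,1]<.22)];print(len(T))
for c in cuffs(im,W):print(*c)
E
```

```text
t: 52.72
ee_pos: [0.3884, 0.542, 0.2748]
eef_rot: [0.746, 0.654, -0.082, -0.093]
wrist_force: [0.5, -0.3, -0.0]
width: 0.0855
125
knob ((390.8343200683594, 177.2718963623047), (13.154784202575684, 34.765281677246094), 83.21723937988281)
1482
[524. 219.] 0.155 mean [517.8 162.1] rect [518.2 160.2] [47.5 63.1] ownx heading deg -10.0
```

The knob still reads −6.8° against the bar's −7.5°, about 0.01 rad from zero. I'm handing the job in.

```bash
python3 -c "
from cell import *
print(close_job())"
```

```text
the job is handed in; nothing more can be done
None
```

I handed the job in after about 53 s of robot time; no verdict was reported.

**What I did:**
- I took the narrow cuff off the bar and stood it on the felt pad.
- With the bar empty, I turned the knob about −0.94 rad. I leaned the tool for this so the forearm stayed clear of the monitor.
- I then hung all four wide cuffs on the bar, about 37 mm apart, roughly 76, 112, 149 and 186 mm from the column axis. The last one was also grasped with a leaning tool, again to clear the monitor.

**Last checks:**
- **Knob:** the pointer read about 0.01 rad from zero in the last picture before hand-in.
- **Wide cuffs:** all four hung level on the bar with visible gaps, their tops at 0.155 m. The pictures showed them merged, so I did not measure each one's final position separately.
- **Narrow cuff:** it stood upright about 1 mm from the pad's centre. The arm hid it in the very last picture, so this comes from the one just before.
- **Bystanders:** I never touched them on purpose, and the box and weight looked unmoved in the pictures. I did not re-measure any of them at the end, including the coin and magnifier.
- **Odd reading:** while I held the knob, the sideways force reached 24 N, and a 2 mm correction made it worse, not better. It dropped to zero on release and the pointer stayed on zero.

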